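# Put the spray cans away in the tool chest

## Robot

A 6-joint arm with a two-finger parallel gripper is mounted at the origin on the work surface. World frame = base frame: x ahead of the robot, y to its left, z up, the work surface at z = 0. Lengths are in m, angles in rad, forces in N, time in s.
With the tool pointing down it reaches from about 0.3 to 0.825 m from the base axis. Payload 5.4 kg.
Tool frame: the origin (TCP) lies on the centre line of the jaws, within the pads' length; the fingertips stand 8 mm ahead of it and the grasp point (between the pads) lies 11 mm behind it (r.tips_ahead is the y of the fingertips in the tool frame, in m); y points along the fingers, x is the direction in which the jaws open and shut, and the axes are right-handed (so a half turn about y gives the same grasp; the last joint's range is limited). The gripper opens to 92 mm and grips with 3 to 60 N. Pads are 20 mm wide; open, the fingers measure 128 mm over their backs; the gripper's body (75 mm by 189 mm) begins 69 mm behind the grasp point.
Start: joints at [-1.514, 0.158, 1.597, -0, 1.386, -0.21], TCP at [0.152, -0.555, 0.223] pointing down, gripper open.
Joint ranges: [-2.91, 2.91], [-0.94, 2.29], [0.18, 2.7], [-1.29, 4.43], [0.17, 2.64], [-3, 3]. Speed limits (rad/s): [2.57, 2.57, 3.14, 3.14, 3.14, 3.14].

## Interface

Orientations are given as a 3x3 rotation matrix whose columns are the frame's x, y, z axes.
In Python, from cell import telemetry, cams, sign_off, r gives the robot as it stands.
- The arm moves only by the shell command python3 -m inch 'ROWS' [FORCE]. ROWS is a JSON object of lists of equal length, an entry for each row: "grip": the closure, from 0 (fully open) to 1 (shut); "translation": the shift along the tool's x, y, z in cm, a list of three; "turn": the turn about the tool's y in rad. In form: {"grip": [grip, ...], "translation": [[tx, ty, tz], ...], "turn": [turn, ...]}. A call has 1 to 20 rows; each row is the pose to reach, as a shift and turn from the pose commanded when the call began, along the tool's axes at that moment; what a row does not reach only later rows make up. A row lasts 1/12 s, in which the tool goes at most 41.7 mm and 7.16 degrees, less where a joint would pass 70% of its speed; a pose out of reach is approached as far as the arm can. A call with a gripper value outside its range is refused whole. The fingers move at their own pace and stop on an object; FORCE is the grip in N (left out, the last holds). Time passes only in rows, so rows that repeat a pose let the fingers close. It gives the time, the measured TCP pose, the force and the opening at its end, in the units of the state.
- telemetry.state(): the state, without advancing time (a new reading comes with each control period).
- cams.capture(name): name is "side" or "top"; returns the picture (480x640x3 uint8, blue, green, red); there is no depth.
- cams.calibration(name): a dict with "fx", "fy", "cx", "cy" (pixels), "rvec" (rotation vector, rad) and "tvec" (3), from world to camera coordinates, as OpenCV has them. Camera axes: x right, y down, z forward; pixel columns grow to the right and rows downward; lengths in m; the calibration is good to about 2 mm. A picture is of the moment at which its call begins. calibration takes no time and is no camera call.
- sign_off(): hands the job in, once; it reports no verdict.
The state is a dict: "time_s": time; "joint_pos": joint angles; "joint_velocities": joint speeds; "joint_efforts": joint torques, N m; "tcp_pos": TCP position; "orientation": TCP orientation; "force": force on the tool from outside, world axes, zero at the start; "ft_torque": the same for the moment, N m; "opening": opening from 0.0 (shut) to 1.0 (fully open).
Only numpy, scipy, OpenCV 4.12 (cv2) and the standard library are available. Lean on these libraries where they do the work, as an engineer would, in place of code of your own. Each camera call takes 0.05 s, during which the arm holds its last target.

## Task

The spray cans left out on the bench belong in the red tool chest: stand every can upright, nozzle up, on the floor of a well of the pull-out rack, wide cans in the wide wells and slim cans in the slim wells. Then push the rack fully home until it clicks into its detent, and push the chest door shut until its catch has snapped in. Leave the other things on the bench where they are.

Things in the scene. Friction and masses are not known exactly. Their poses are not given: they have to be found in the camera images.
- chest: red tool chest fixed on the bench, 444 wide, 265 deep, 203 high. Origin: on the bench under the middle of its left bay's front edge; x points into the chest, away from the robot, y to the robot's left. Left bay (y -110 to 110, inside -98 to 98, up to z 192): rack and door. Right of it three drawers, pulls 11 mm proud (not used). On the drawer half, 85 mm back, foam blocks to z 260.
- tray (a joint): how far the rack has been pushed in from fully out, along the chest's +x, in m: starts at 0 to 0.006; 0.205 = home, its end stop. Slides with about 2 N; from 0.189 a spring ball resists (about 7 N), clicks over at 0.198, pulls the rack to 0.205 and holds it. Red front panel 186 wide, z 14 to 164; behind it a grey block of 6 square wells, its top at z 84, to be loaded with the rack out.
- lip (a point): middle of the front face of the rack's aluminium pull lip, 176 wide, from 150 to 172 mm above the bench: push here to slide the rack in. With the rack home the lip stands 10 mm in front of the chest's front edge. Axes as the chest's.
- door (a joint): angle of the red door in rad: 0 = shut; starts at 1.85 to 2.35, open to the robot's left. Upright hinge at the bay's left front edge; opens towards the robot, is pushed shut on its outer face, and stays where it is left. From about 0.08 a spring ball catch resists (about 7 N at 130 mm from the hinge), snaps over at 0.04 and holds it shut. With the rack out it cannot shut.
- door_hinge (a point): on the hinge axis, 106 mm above the bench. Axes turn with the door: -y points from the hinge to the free edge, -x out of the outer face; with the door shut they are the chest's. Door 220 wide, z 12 to 200 above the bench; its outer face is 24 mm to -x of the axis. Bar handle 16 mm off that face, 192 mm from the hinge, z 75 to 135.
- door_face (a point): a point on the door's outer face, 130 mm from the hinge, 170 mm above the bench: a good place to push. Axes as door_hinge.
- wide0 (a point): centre of the floor of a square well 51 x 51 mm, 54 deep, for a wide can; the floor is 30 mm above the bench, the rim 84. Moves with the rack; axes as the chest's. Wells 0, 1, 2 run from the front panel backwards, 57 mm apart; the wide row is the right-hand one seen from the robot, the two rows 92 mm apart.
- wide1 (a point): centre of the floor of a square well 51 x 51 mm, 54 deep, for a wide can; the floor is 30 mm above the bench, the rim 84. Moves with the rack; axes as the chest's. Wells 0, 1, 2 run from the front panel backwards, 57 mm apart; the wide row is the right-hand one seen from the robot, the two rows 92 mm apart.
- wide2 (a point): centre of the floor of a square well 51 x 51 mm, 54 deep, for a wide can; the floor is 30 mm above the bench, the rim 84. Moves with the rack; axes as the chest's. Wells 0, 1, 2 run from the front panel backwards, 57 mm apart; the wide row is the right-hand one seen from the robot, the two rows 92 mm apart.
- slim0 (a point): centre of the floor of a square well 44 x 44 mm, 54 deep, for a slim can; the floor is 30 mm above the bench, the rim 84. Moves with the rack; axes as the chest's. Wells 0, 1, 2 run from the front panel backwards, 57 mm apart; the slim row is the left-hand one seen from the robot, the two rows 92 mm apart.
- slim1 (a point): centre of the floor of a square well 44 x 44 mm, 54 deep, for a slim can; the floor is 30 mm above the bench, the rim 84. Moves with the rack; axes as the chest's. Wells 0, 1, 2 run from the front panel backwards, 57 mm apart; the slim row is the left-hand one seen from the robot, the two rows 92 mm apart.
- slim2 (a point): centre of the floor of a square well 44 x 44 mm, 54 deep, for a slim can; the floor is 30 mm above the bench, the rim 84. Moves with the rack; axes as the chest's. Wells 0, 1, 2 run from the front panel backwards, 57 mm apart; the slim row is the left-hand one seen from the robot, the two rows 92 mm apart.
- can0: wide spray can, white, steel seams at foot and shoulder, white nozzle on top: 45 mm dia x 155 mm high over all. Its straight body, to be gripped, reaches 128 mm above the foot; above it a shoulder and the nozzle, 25 mm dia. Starts standing on the bench. Origin: centre of its foot; z is its axis, up. About 0.3 kg, bottom-heavy. May be absent (None).
- slimcan0: slim spray can, white, steel seams at foot and shoulder, white nozzle on top: 38 mm dia x 135 mm high over all. Its straight body, to be gripped, reaches 110 mm above the foot; above it a shoulder and the nozzle, 21 mm dia. Starts standing on the bench. Origin: centre of its foot; z is its axis, up. About 0.2 kg, bottom-heavy. May be absent (None).
- can1: wide spray can, white, steel seams at foot and shoulder, white nozzle on top: 45 mm dia x 155 mm high over all. Its straight body, to be gripped, reaches 128 mm above the foot; above it a shoulder and the nozzle, 25 mm dia. Starts standing on the bench. Origin: centre of its foot; z is its axis, up. About 0.3 kg, bottom-heavy. May be absent (None).
- slimcan1: slim spray can, white, steel seams at foot and shoulder, white nozzle on top: 38 mm dia x 135 mm high over all. Its straight body, to be gripped, reaches 110 mm above the foot; above it a shoulder and the nozzle, 21 mm dia. Starts standing on the bench. Origin: centre of its foot; z is its axis, up. About 0.2 kg, bottom-heavy. May be absent (None).
- can2: wide spray can, white, steel seams at foot and shoulder, white nozzle on top: 45 mm dia x 155 mm high over all. Its straight body, to be gripped, reaches 128 mm above the foot; above it a shoulder and the nozzle, 25 mm dia. Starts standing on the bench. Origin: centre of its foot; z is its axis, up. About 0.3 kg, bottom-heavy. May be absent (None).
- slimcan2: slim spray can, white, steel seams at foot and shoulder, white nozzle on top: 38 mm dia x 135 mm high over all. Its straight body, to be gripped, reaches 110 mm above the foot; above it a shoulder and the nozzle, 21 mm dia. Starts standing on the bench. Origin: centre of its foot; z is its axis, up. About 0.2 kg, bottom-heavy. May be absent (None).
- jar: not part of the job, leave in place: screw-lid glass jar, 60 dia x 75 high (mm). Origin: underside centre.
- wrench: not part of the job, leave in place: steel spanner 170 long, lying (mm). Origin: underside centre.
- piston: not part of the job, leave in place: engine piston 66 dia x 58 high, standing (mm). Origin: underside centre.
- rotary: not part of the job, leave in place: grey hand-held rotary tool, 175 long, 46 high, lying (mm). Origin: underside centre.
- driver: not part of the job, leave in place: screwdriver 200 long, lying (mm). Origin: underside centre.
Things that resemble listed ones, but are neither listed nor needed, are in the scene too. Leave any brown look-alike of the can0 alone.

How it is judged:
By the outcome, as a careful person would: the job done as asked, in the order asked, and still so for the second after the job is handed in, with the robot touching nothing.
Of can0, slimcan0, can1, slimcan1, can2, slimcan2 only 4 to 6 are there at a start; the rules pass over those that are not, and their reading is None.
At some moment in a run one of can0, slimcan0, can1, slimcan1, can2, slimcan2 may be knocked a few centimetres aside while the robot is not near it.
It also fails if it takes over 210 s, if anything falls off the work surface, if the arm or the gripper's body presses on something with over 40 N, if the wrist force passes 120 N, or if a joint passes its speed limit or range.

## Working session

There is one attempt and no reset: what is moved stays moved. The work goes in short steps, Python scripts to look and compute and a shell command to move; the robot and the scene stay as the last step left them, time stands still between calls to the robot, and variables do not carry over. Pictures are saved under pics/ and viewed, and the job is handed in when it is done.

```bash
ls; mkdir -p pics
python3 - <<'E'
from cell import telemetry,cams,r
import cv2,json
s=telemetry.state();print(s); print(r.tips_ahead)
for n in("top","side"):
    cv2.imwrite(f"pics/{n}0.png",cams.capture(n));print(n,cams.calibration(n))
E
```

```text
pics
{'time_s': 0.0, 'joint_pos': array([-1.51408273e+00,  1.59057403e-01,  1.59817389e+00,  1.47603253e-05,
        1.38617752e+00, -2.10075351e-01]), 'joint_velocities': array([ 1.32535265e-04, -7.80955061e-04,  7.25336611e-04, -4.22268404e-04,
        7.60441202e-04,  7.12636309e-05]), 'joint_efforts': array([ 7.11325902e-04, -3.85569942e+01, -3.22109127e+01,  7.01819547e-02,
        3.78043216e-02, -1.49127509e-04]), 'tcp_pos': array([ 0.15155437, -0.55406447,  0.22164342]), 'orientation': array([[ 2.63632643e-01, -8.84598729e-05,  9.64623150e-01],
       [-9.64621524e-01,  1.81406737e-03,  2.63632365e-01],
       [-1.77321227e-03, -9.99998351e-01,  3.92917079e-04]]), 'force': array([-0.20429312, -0.19054019, -0.35905556]), 'ft_torque': array([-0.01720719,  0.03572194, -0.03811254]), 'opening': 1.0021527676695157}
0.008
top {'fx': 586.8598074317512, 'fy': 586.8598074317512, 'cx': 327.2101725621259, 'cy': 238.40434211395578, 'rvec': array([ 2.18212241, -2.12105011,  0.13075525]), 'tvec': array([0.02836415, 0.47760981, 1.53481694])}
side {'fx': 477.9316972050524, 'fy': 477.9316972050524, 'cx': 322.29697435770703, 'cy': 236.92828163430696, 'rvec': array([ 0.60706504, -2.66015839,  1.11559836]), 'tvec': array([0.47260165, 0.1918591 , 1.2262286 ])}
```

View pics/top0.png

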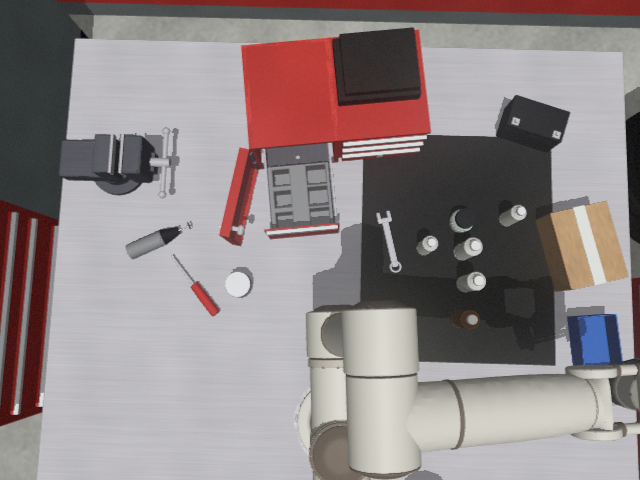

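View pics/side0.png

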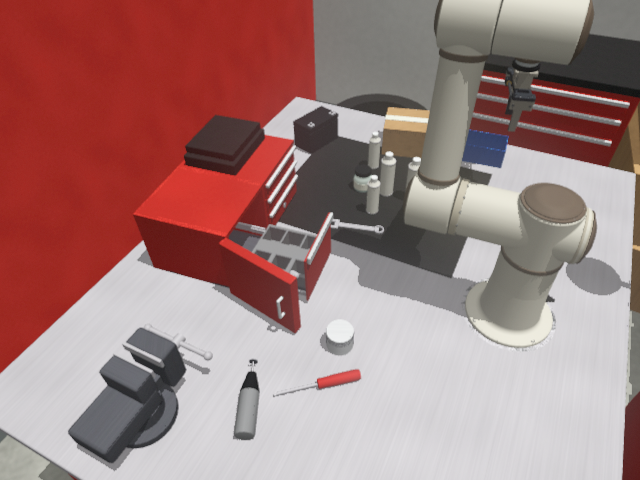

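Top view: the rack is out at about (300,195) with the door open at (237,195). White cans have their tops at (518,211), (430,242), (473,243) and (478,281). The brown look-alike is at (470,319) and the piston at (460,220). The jar is at (237,284). The arm may be hiding more. Next I'll crop closer.

```bash
cat > h.py <<'E'
import numpy as np,cv2
from cell import telemetry,cams
def cal(n):
    c=cams.calibration(n);K=np.array([[c['fx'],0,c['cx']],[0,c['fy'],c['cy']],[0,0,1]]);R=cv2.Rodrigues(np.array(c['rvec']))[0]
    return K,R,np.array(c['tvec'])
def proj(n,p):
    K,R,t=cal(n);q=K@(R@np.array(p)+t);return q[:2]/q[2]
def ray(n,uv):
    K,R,t=cal(n);return -R.T@t,R.T@np.linalg.solve(K,[uv[0],uv[1],1])
def onz(n,uv,z):
    o,d=ray(n,uv);return o+d*(z-o[2])/d[2]
def crop(im,x0,y0,x1,y1,k,f):
    cv2.imwrite(f,cv2.resize(im[y0:y1,x0:x1],None,fx=k,fy=k,interpolation=cv2.INTER_CUBIC))
E
python3 - <<'E'
from h import *
t=cv2.imread('pics/top0.png');s=cv2.imread('pics/side0.png')
crop(t,400,190,560,340,5,'pics/c1.png');crop(t,210,130,350,255,5,'pics/c2.png');crop(s,330,110,530,240,4,'pics/c3.png')
for n in('top','side'):print(ray(n,(320,240)))
E
```

```text
(array([0.27638633, 0.02814725, 1.58347625]), array([ 0.12484233,  0.02099384, -0.99203427]))
(array([0.07824953, 0.86826347, 1.00189539]), array([ 0.3306196 , -0.63080871, -0.70202241]))
```

View pics/c1.png

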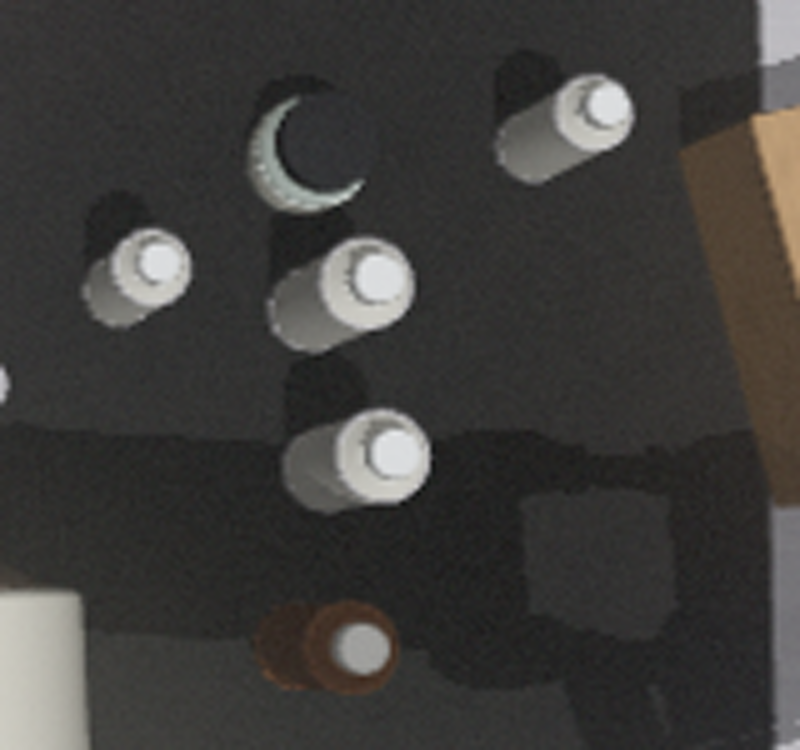

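View pics/c2.png

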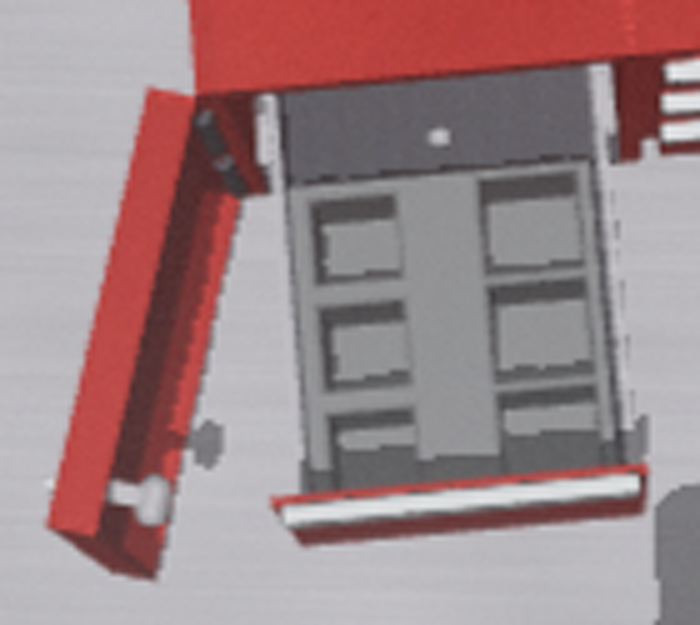

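View pics/c3.png

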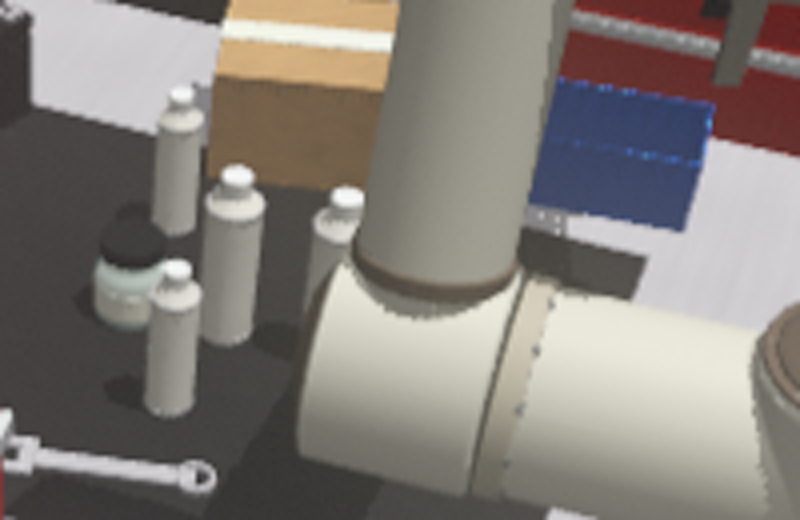

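Run:
```python
from h import *
t=cv2.imread('pics/top0.png')
def c1(x,y):return (400+(x-2)/5,190+(y-2)/5)
def c2(x,y):return (210+(x-2)/5,130+(y-2)/5)
for nm,p,z in [('slA',(158,263),.135),('slB',(608,103),.135),('wA',(379,276),.155),('wB',(397,453),.155),('brown',(361,648),.155)]:
    w=onz('top',c1(*p),z);print(nm,w.round(4),proj('side',w).round(1))
# red top edges
hsv=cv2.cvtColor(t,cv2.COLOR_BGR2HSV)
for nm,uv,z in [('chestFL',c2(192,97),.203),('chestFR?',(428.5,133),.203),('chestBL',(243,44.5),.203),('chestBR',(420,28),.203)]:
    print(nm,onz('top',uv,z).round(4))
for nm,p,z in [('lipTopL',(280,508),.172),('lipTopR',(640,477),.172),('lipFL',(288,530),.172),('lipFR',(641,497),.172),('blockBL',(290,185),.084),('blockBR',(590,160),.084),
 ('w2tl',(480,180),.084),('w2tr',(575,173),.084),('w2br',(586,265),.084),('w2bl',(492,272),.084),
 ('s2tl',(310,203),.084),('s2tr',(396,196),.084),('s2br',(404,275),.084),('s2bl',(319,284),.084),
 ('w1tl',(489,290),.084),('w1tr',(585,280),.084),('w1br',(597,374),.084),('w1bl',(500,383),.084),
 ('door hinge-ish',(150,90),.2),('door fr outer',(50,525),.2),('door fr in',(97,535),.2)]:
    print(nm,onz('top',c2(*p),z).round(4))
```

```text
slA [ 0.4609 -0.2175  0.135 ] [373.5 176.9]
slB [ 0.5478 -0.4418  0.135 ] [374.3 133.2]
wA [ 0.455  -0.3222  0.155 ] [388.3 153.4]
wB [ 0.3686 -0.3307  0.155 ] [416.2 158.8]
brown [ 0.2742 -0.3129  0.155 ] [445.1 169.7]
chestFL [0.6672 0.2384 0.203 ]
chestFR? [ 0.719  -0.1979  0.203 ]
chestBL [0.9331 0.263  0.203 ]
chestBR [ 0.9878 -0.175   0.203 ]
lipTopL [0.4719 0.1908 0.172 ]
lipTopR [0.492  0.0163 0.172 ]
lipFL [0.4612 0.1865 0.172 ]
lipFR [0.4822 0.0156 0.172 ]
blockBL [0.6549 0.2029 0.084 ]
blockBR [0.6726 0.0462 0.084 ]
w2tl [0.6603 0.1035 0.084 ]
w2tr [0.6654 0.0539 0.084 ]
w2br [0.6164 0.0467 0.084 ]
w2bl [0.6114 0.0956 0.084 ]
s2tl [0.6456 0.1921 0.084 ]
s2tr [0.6505 0.1472 0.084 ]
s2br [0.6085 0.1415 0.084 ]
s2bl [0.6025 0.1856 0.084 ]
w1tl [0.6017 0.0969 0.084 ]
w1tr [0.6084 0.047  0.084 ]
w1br [0.5588 0.0393 0.084 ]
w1bl [0.5527 0.0895 0.084 ]
door hinge-ish [0.671  0.2594 0.2   ]
door fr outer [0.4567 0.2968 0.2   ]
door fr in [0.4526 0.2742 0.2   ]
```

The black-lidded thing at top (460,220) is the jar, so the white disc at (237,284) must be the piston.

Candidates, top view:
- White slim cans at (430,242) and (518,211).
- White wide cans at (473,243) and (478,281).
- Brown look-alike at (470,319), which I leave alone.
- Jar at (460,220), not a can.

The crop backs this up. I'll start with the wide can at (478,281), and the move will also show what the arm was hiding.

```bash
cat >> h.py <<'E'
O=np.array([.6803,.1292]);YAW=.119
xh=np.array([np.cos(YAW),np.sin(YAW)]);yh=np.array([-xh[1],xh[0]])
def well(n):
    k=int(n[-1]);w1=np.array([.5811,.0682])+(k-1)*.057*xh
    return w1+(.092*yh if n[0]=='s' else 0)
def chest(x,y):return O+x*xh+y*yh
def go(x,y,z,yaw=None):
    s=telemetry.state();R=np.array(s['orientation']);p=np.array(s['tcp_pos'])
    d=R.T@(np.array([x,y,z])-p)*100
    cy=np.arctan2(R[1,0],R[0,0]);tr=0
    if yaw is not None: tr=-((yaw-cy+np.pi/2)%np.pi-np.pi/2)
    print('t',round(s['time_s'],2),'tcp',p.round(4),'yaw',round(cy,3),'cm',d.round(2),'turn',round(tr,3),'|F|',np.array(s['force']).round(1),'open',round(s['opening'],3),'j',np.array(s['joint_pos']).round(2))
E
python3 -c "
from h import *
go(.3687,-.3307,.215,-1.452)"
```

```text
t 0.1 tcp [ 0.1515 -0.5541  0.2217] yaw -1.304 cm [-15.82   0.71  26.84] turn 0.148 |F| [ 0.1  0.2 -0.8] open 0.999 j [-1.51  0.16  1.6   0.    1.39 -0.21]
```

```bash
python3 -m inch '{"grip":[0,0,0,0,0,0,0,0,0,0],"translation":[[-4,0.3,6],[-8,0.6,13],[-12,0.7,20],[-15.8,0.7,26.8],[-15.8,0.7,26.8],[-15.8,0.7,26.8],[-15.8,0.7,26.8],[-15.8,0.7,26.8],[-15.8,0.7,26.8],[-15.8,0.7,26.8]],"turn":[0.1,0.15,0.15,0.15,0.15,0.15,0.15,0.15,0.15,0.15]}' 40
python3 - <<'E'
from h import *
for n in("top","side"):cv2.imwrite(f"pics/{n}1.png",cams.capture(n))
go(.3687,-.3307,.092,-1.452)
E
```

```text
time_s: 0.93
tcp_pos: [0.3687, -0.3309, 0.2153]
orientation: [[0.119, -0.001, 0.993], [-0.993, 0.0, 0.119], [-0.0, -1.0, -0.001]]
force: [0.5, -0.9, -0.4]
opening: 1.001
t 1.03 tcp [ 0.3678 -0.3322  0.2154] yaw -1.455 cm [-0.14 12.34  0.12] turn -0.003 |F| [ 0.2 -0.1 -0. ] open 0.997 j [-0.98 -0.04  1.82 -0.    1.36  0.48]
```

View pics/top1.png

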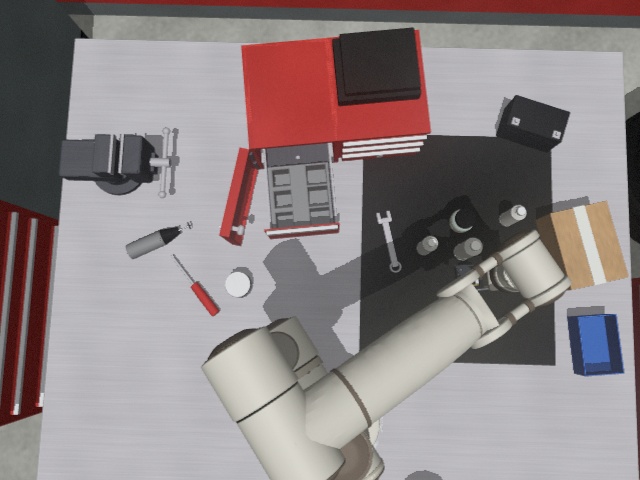

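View pics/side1.png

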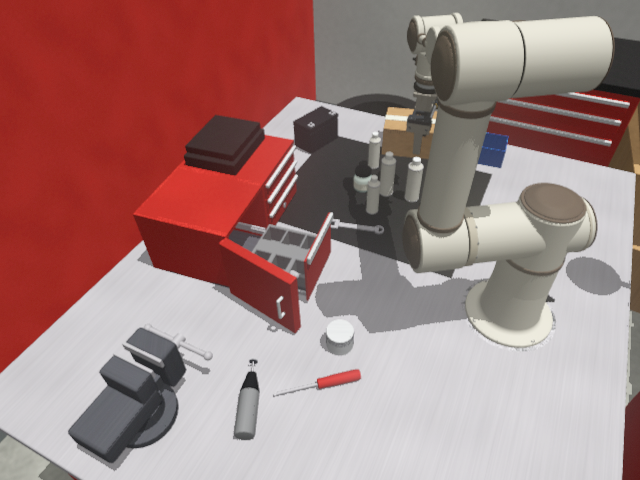

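The region that was hidden on the right holds no further cans. The can in front of the gripper is at side (414,160), close to the predicted (416,159). Descending and gripping.

```bash
python3 -m inch '{"grip":[0,0,0,0,0,0,1,1,1,1,1,1],"translation":[[-0.1,3,0.1],[-0.1,6,0.1],[-0.1,9,0.1],[-0.1,12,0.1],[-0.1,12.3,0.1],[-0.1,12.3,0.1],[-0.1,12.3,0.1],[-0.1,12.3,0.1],[-0.1,12.3,0.1],[-0.1,12.3,0.1],[-0.1,12.3,0.1],[-0.1,12.3,0.1]],"turn":[0,0,0,0,0,0,0,0,0,0,0,0]}' 35
python3 - <<'E'
from h import *
go(.3687,-.3307,.25,-1.452)
E
```

```text
time_s: 2.03
tcp_pos: [0.3696, -0.3307, 0.0932]
orientation: [[0.117, 0.001, 0.993], [-0.993, -0.001, 0.117], [0.001, -1.0, 0.0]]
force: [0.3, -0.1, -0.1]
opening: 0.589
t 2.03 tcp [ 0.3696 -0.3307  0.0932] yaw -1.454 cm [  0.   -15.68  -0.08] turn -0.002 |F| [ 0.3 -0.1 -0.1] open 0.589 j [-0.97  0.1   1.94 -0.    1.11  0.48]
```

```bash
python3 -m inch '{"grip":[1,1,1,1,1,1],"translation":[[0,0,0],[0,0,0],[0,0,0],[0,0,0],[0,0,0],[0,0,0]],"turn":[0,0,0,0,0,0]}' 35
```

```text
time_s: 2.53
tcp_pos: [0.3694, -0.3306, 0.0928]
orientation: [[0.117, 0.0, 0.993], [-0.993, -0.0, 0.117], [0.0, -1.0, 0.0]]
force: [-0.1, 0.5, 2.6]
opening: 0.481
```

```bash
python3 -m inch '{"grip":[1,1,1,1,1,1,1,1],"translation":[[0,-3,0],[0,-7,0],[0,-11,0],[0,-15,0],[0,-19,0],[0,-20,0],[0,-20,0],[0,-20,0]],"turn":[0,0,0,0,0,0,0,0]}'
python3 - <<'E'
from h import *
w=well('w1');print(w)
go(w[0],w[1],.26,-1.452)
for n in("top","side"):cv2.imwrite(f"pics/{n}2.png",cams.capture(n))
E
```

```text
time_s: 3.2
tcp_pos: [0.3689, -0.3299, 0.2906]
orientation: [[0.117, -0.001, 0.993], [-0.993, 0.002, 0.117], [-0.002, -1.0, -0.001]]
force: [-0.0, 0.1, -3.3]
opening: 0.485
[0.5811 0.0682]
t 3.2 tcp [ 0.3689 -0.3299  0.2906] yaw -1.454 cm [-37.06   3.12  25.72] turn -0.002 |F| [-0.   0.1 -3.3] open 0.485 j [-0.97 -0.09  1.72 -0.    1.52  0.48]
```

View pics/side2.png

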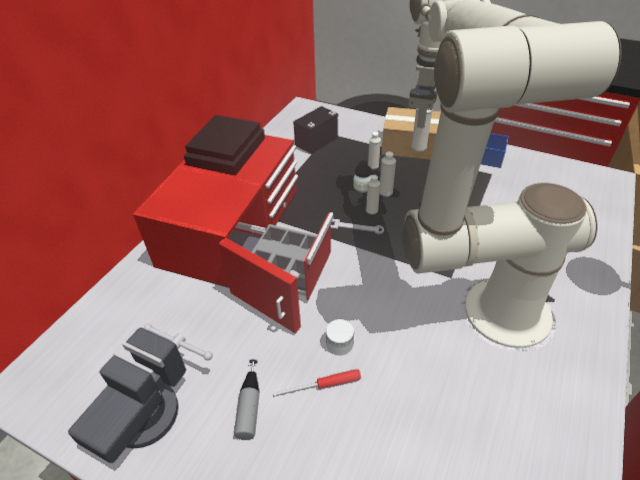

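```bash
python3 -m inch '{"grip":[1,1,1,1,1,1,1,1,1,1,1,1,1,1,1,1,1],"translation":[[-3,0,2],[-6,0,4],[-9,0,6],[-12,0,8.5],[-15,0,10.5],[-18,0,12.5],[-21,0,14.5],[-24,0,16.5],[-27,0,19],[-30,0,21],[-33,0,23],[-36,0,25],[-37,0,25.7],[-37.1,0,25.7],[-37.1,0,25.7],[-37.1,0,25.7],[-37.1,0,25.7]],"turn":[0,0,0,0,0,0,0,0,0,0,0,0,0,0,0,0,0]}'
python3 - <<'E'
from h import *
w=well('w1');
for n in("top","side"):
    im=cams.capture(n);cv2.imwrite(f"pics/{n}3.png",im)
    u,v=proj(n,(w[0],w[1],.18)).astype(int);x0=max(0,u-100);y0=max(0,v-75);crop(im,x0,y0,x0+200,y0+150,4,f'pics/{n}3c.png');print(n,x0,y0)
go(w[0],w[1],.13,-1.452)
E
```

```text
time_s: 4.72
tcp_pos: [0.5807, 0.0667, 0.2918]
orientation: [[0.115, -0.002, 0.993], [-0.993, -0.0, 0.115], [0.0, -1.0, -0.002]]
force: [0.3, -0.6, -3.8]
opening: 0.487
top 217 112
side 190 136
t 4.82 tcp [0.581  0.0668 0.2925] yaw -1.456 cm [-0.14 16.25  0.03] turn -0.004 |F| [-0.6  0.  -2.9] open 0.486 j [-0.09  0.15  1.47 -0.    1.52  1.36]
```

View pics/side3c.png

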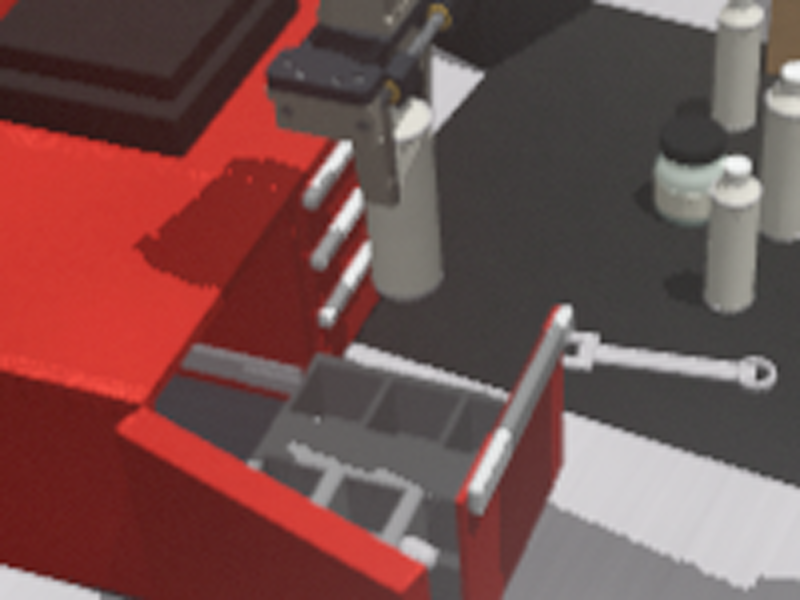

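View pics/top3.png

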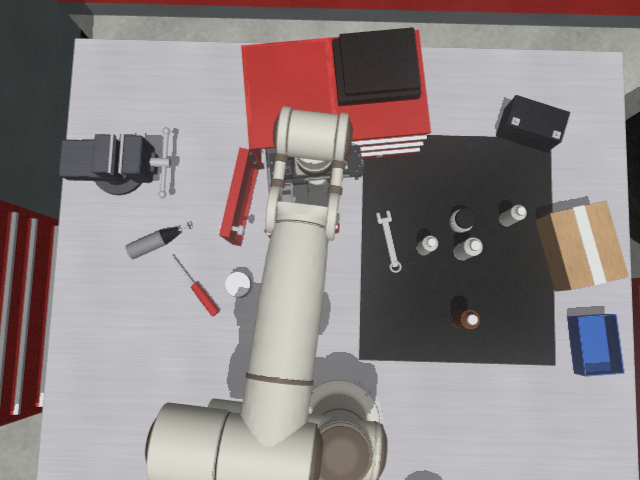

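Four cans in all: two wide and two slim, none hidden. In the side crop the held can's foot is centred near (407,283). I'll check that against the prediction.

Run:
```python
from h import *
p=np.array([.581,.0668,.2005])
for d in [(0,0,0),(.005,0,0),(0,.005,0)]:
    q=proj('side',p+d);print(((q-[190,136])*4+2).round(1))
import itertools
# rim corners of w1,w2,s2 predicted in side crop
for n in('w1','w2','s2'):
    w=well(n);h=.0255 if n[0]=='w' else .022
    for a,b in((1,1),(1,-1),(-1,-1),(-1,1)):
        c=w+a*h*xh+b*h*yh;q=proj('side',(*c,.084));print(n,a,b,((q-[190,136])*4+2).round(0))
# foot edges
K,R,t=cal('side')
pts=np.array([proj('side',p+[.0225*np.cos(a),.0225*np.sin(a),0]) for a in np.linspace(0,6.28,60)]);pts=(pts-[190,136])*4+2
print(pts.min(0),pts.max(0))
```

```text
[404.1 280.1]
[397.4 278. ]
[400.4 284.7]
w1 1 1 [366. 427.]
w1 1 -1 [394. 378.]
w1 -1 -1 [462. 394.]
w1 -1 1 [435. 444.]
w2 1 1 [289. 409.]
w2 1 -1 [319. 361.]
w2 -1 -1 [386. 376.]
w2 -1 1 [357. 425.]
s2 1 1 [238. 499.]
s2 1 -1 [267. 454.]
s2 -1 -1 [326. 469.]
s2 -1 1 [299. 515.]
[369.26827413 257.73646433] [438.95590749 303.07271946]
```

Both the foot and the rim corners sit off their predictions by the same small shift, so the can and well agree to about 1 mm. I'll insert while watching the force.

```bash
python3 -m inch '{"grip":[1,1,1,1,1,1,1,1,1,1,1,1],"translation":[[-0.1,3,0],[-0.1,6,0],[-0.1,9,0],[-0.1,10,0],[-0.1,11,0],[-0.1,11.5,0],[-0.1,12,0],[-0.1,12.5,0],[-0.1,13,0],[-0.1,13.5,0],[-0.1,13.5,0],[-0.1,13.5,0]],"turn":[0,0,0,0,0,0,0,0,0,0,0,0]}'
python3 - <<'E'
from h import *
w=well('w1');
im=cams.capture('side');crop(im,190,136,390,286,4,f'pics/side4c.png')
go(w[0],w[1],.1235,-1.452)
E
```

```text
time_s: 5.82
tcp_pos: [0.5811, 0.069, 0.1575]
orientation: [[0.117, -0.0, 0.993], [-0.993, 0.0, 0.117], [-0.0, -1.0, -0.0]]
force: [-0.1, 0.2, -2.7]
opening: 0.479
t 5.87 tcp [0.5814 0.069  0.1578] yaw -1.454 cm [ 0.07  3.43 -0.04] turn -0.002 |F| [-0.6 -0.4 -3.8] open 0.485 j [-0.09  0.24  1.63  0.    1.27  1.37]
```

View pics/side4c.png

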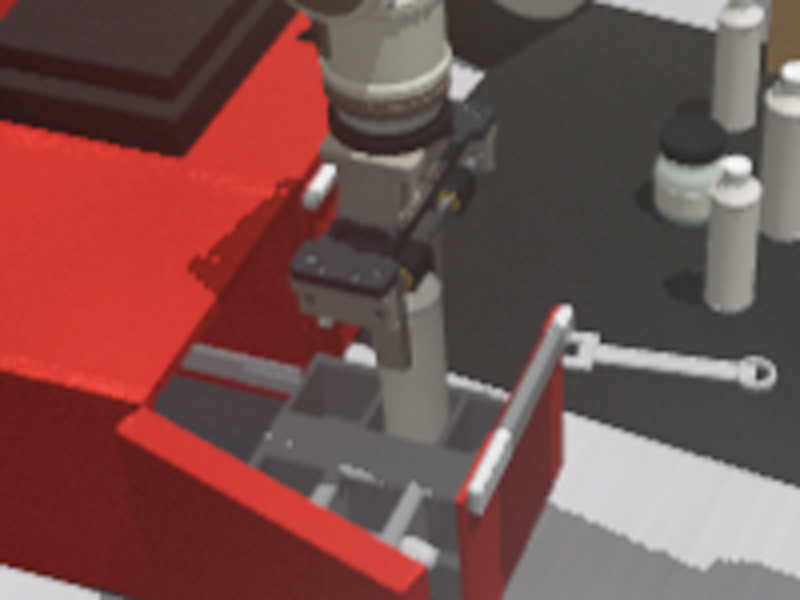

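The can is entering the middle well of the wide row with no contact force. On to the floor.

```bash
python3 -m inch '{"grip":[1,1,1,1,1,1,1,1],"translation":[[0,1,0],[0,2,0],[0,2.7,0],[0,3.1,0],[0,3.3,0],[0,3.4,0],[0,3.5,0],[0,3.5,0]],"turn":[0,0,0,0,0,0,0,0]}'
```

```text
time_s: 6.53
tcp_pos: [0.5815, 0.069, 0.1229]
orientation: [[0.117, 0.001, 0.993], [-0.993, -0.0, 0.117], [0.0, -1.0, 0.001]]
force: [0.8, -0.5, -2.5]
opening: 0.484
```

```bash
python3 -m inch '{"grip":[0.3,0.3,0.3,0.3,0.3,0.3,0.3,0.3,0.3,0.3,0.3,0.3],"translation":[[0,0,0],[0,0,0],[0,0,0],[0,0,0],[0,-2,0],[0,-5,0],[0,-9,0],[0,-13,0],[0,-15,0],[0,-15,0],[0,-15,0],[0,-15,0]],"turn":[0,0,0,0,0,0,0,0,0,0,0,0]}'
python3 - <<'E'
from h import *
im=cams.capture('side');crop(im,190,136,390,286,4,f'pics/side5c.png');cv2.imwrite('pics/top5.png',cams.capture('top'))
t=cv2.imread('pics/top5.png');crop(t,400,190,560,340,5,'pics/top5c.png')
go(.455,-.3222,.26,-1.452)
E
```

```text
time_s: 7.53
tcp_pos: [0.5805, 0.069, 0.2711]
orientation: [[0.117, -0.002, 0.993], [-0.993, 0.0, 0.117], [-0.0, -1.0, -0.002]]
force: [-0.3, -0.1, -0.1]
opening: 0.699
t 7.63 tcp [0.5801 0.069  0.2702] yaw -1.454 cm [ 37.4    1.06 -16.98] turn -0.002 |F| [-0.6 -0.2 -0.4] open 0.699 j [-0.09  0.16  1.5   0.    1.48  1.37]
```

View pics/side5c.png

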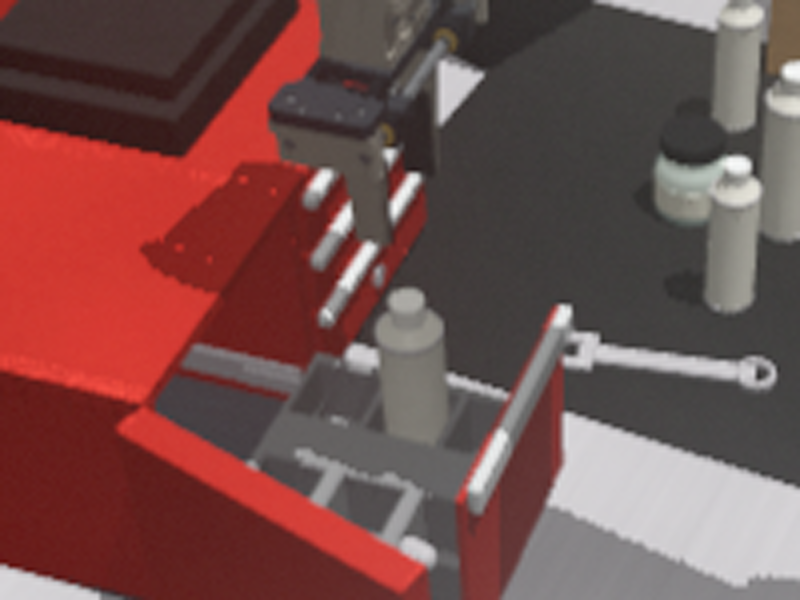

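View pics/top5c.png

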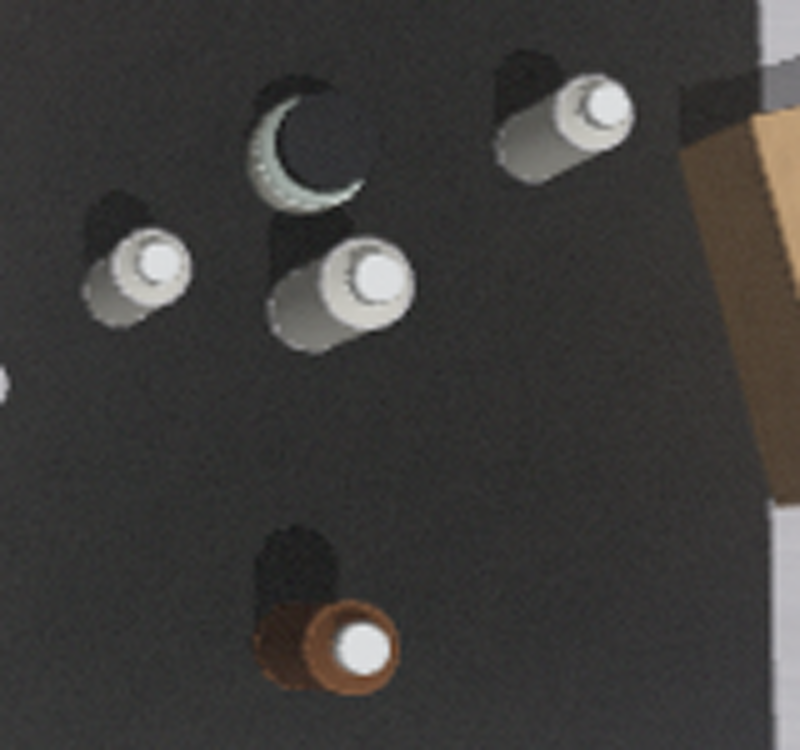

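The can stands in wide1 (side crop (410,365)) and the other cans haven't moved. Next is the wide can at top (473,243).

```bash
python3 -m inch '{"grip":[0,0,0,0,0,0,0,0,0,0,0,0,0,0,0,0],"translation":[[3.5,0,-1.6],[7,0,-3.2],[10.5,0,-4.8],[14,0,-6.4],[17.5,0,-8],[21,0,-9.6],[24.5,0,-11.2],[28,0,-12.8],[31.5,0,-14.4],[35,0,-16],[37.4,1,-17],[37.4,1,-17],[37.4,1,-17],[37.4,1,-17],[37.4,1,-17],[37.4,1,-17]],"turn":[0,0,0,0,0,0,0,0,0,0,0,0,0,0,0,0]}'
python3 - <<'E'
from h import *
go(.455,-.3222,.092,-1.452)
im=cams.capture('side');crop(im,330,60,530,210,4,f'pics/side6c.png')
E
```

```text
time_s: 8.97
tcp_pos: [0.4565, -0.3211, 0.2627]
orientation: [[0.118, 0.0, 0.993], [-0.993, 0.0, 0.118], [-0.0, -1.0, 0.0]]
force: [0.9, -0.4, 0.5]
opening: 0.999
t 8.97 tcp [ 0.4565 -0.3211  0.2627] yaw -1.452 cm [ 0.09 17.07 -0.17] turn -0.0 |F| [ 0.9 -0.4  0.5] open 0.999 j [-0.83  0.09  1.59  0.    1.46  0.62]
```

View pics/side6c.png

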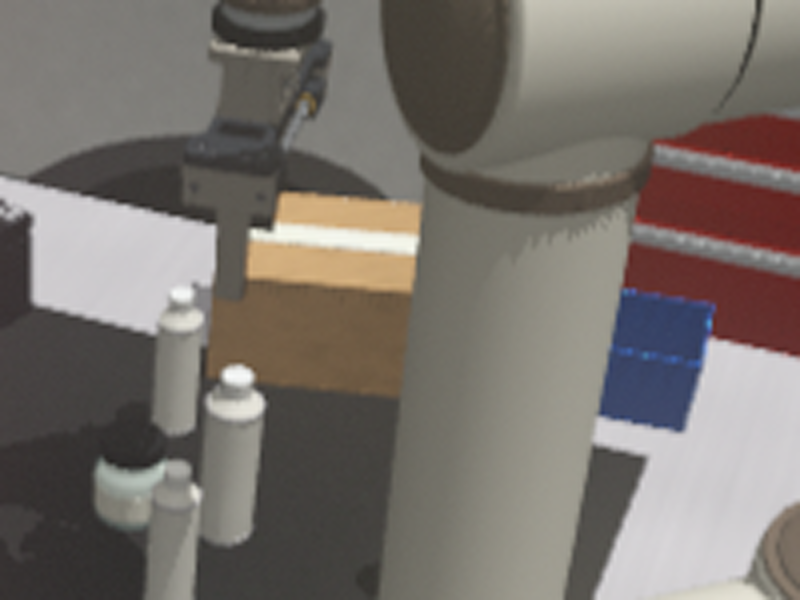

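The gripper hangs above the wide can at side crop (233,455), and the can is unmoved. Descending, gripping and lifting.

```bash
python3 -m inch '{"grip":[0,0,0,0,0,0,0,1,1,1,1,1,1,1,1,1,1,1],"translation":[[0,3,-0.1],[0,6,-0.1],[0,9,-0.1],[0,12,-0.1],[0,15,-0.1],[0,17,-0.1],[0,17,-0.1],[0,17,-0.1],[0,17,-0.1],[0,17,-0.1],[0,17,-0.1],[0,17,-0.1],[0,17,-0.1],[0,17,-0.1],[0,17,-0.1],[0,17,-0.1],[0,17,-0.1],[0,17,-0.1]],"turn":[0,0,0,0,0,0,0,0,0,0,0,0,0,0,0,0,0,0]}' 35;  python3 -m inch '{"grip":[1,1,1,1,1,1,1,1],"translation":[[0,-3,0],[0,-7,0],[0,-11,0],[0,-15,0],[0,-19,0],[0,-20,0],[0,-20,0],[0,-20,0]],"turn":[0,0,0,0,0,0,0,0]}'
python3 - <<'E'
from h import *
w=well('w0');print(w)
go(w[0],w[1],.29,-1.452)
E
```

```text
time_s: 10.52
tcp_pos: [0.4551, -0.3227, 0.0929]
orientation: [[0.116, 0.0, 0.993], [-0.993, -0.001, 0.116], [0.001, -1.0, 0.0]]
force: [-0.6, 0.2, 2.9]
opening: 0.488
time_s: 11.18
tcp_pos: [0.4545, -0.322, 0.2907]
orientation: [[0.116, -0.002, 0.993], [-0.993, 0.002, 0.116], [-0.002, -1.0, -0.001]]
force: [-0.3, 0.7, -3.2]
opening: 0.485
[0.52450311 0.061433  ]
t 11.18 tcp [ 0.4545 -0.322   0.2907] yaw -1.454 cm [-37.26   0.13  11.42] turn -0.002 |F| [-0.3  0.7 -3.2] open 0.485 j [-0.83  0.08  1.55  0.    1.52  0.62]
```

```bash
python3 -m inch '{"grip":[1,1,1,1,1,1,1,1,1,1,1,1,1,1,1,1,1],"translation":[[-3.5,0,1],[-7,0,2],[-10.5,0,3],[-14,0,4],[-17.5,0,5],[-21,0,6.2],[-24.5,0,7.3],[-28,0,8.4],[-31.5,0,9.5],[-35,0,10.6],[-37.3,0,11.4],[-37.3,0,11.4],[-37.3,0,11.4],[-37.3,0,11.4],[-37.3,0,11.4],[-37.3,0,11.4],[-37.3,0,11.4]],"turn":[0,0,0,0,0,0,0,0,0,0,0,0,0,0,0,0,0]}'
python3 - <<'E'
from h import *
w=well('w0')
im=cams.capture('side');crop(im,190,136,390,286,4,f'pics/side7c.png')
go(w[0],w[1],.1575,-1.452)
E
```

```text
time_s: 12.6
tcp_pos: [0.5246, 0.0603, 0.2923]
orientation: [[0.115, -0.001, 0.993], [-0.993, -0.0, 0.115], [0.0, -1.0, -0.001]]
force: [0.6, -0.2, -2.4]
opening: 0.484
t 12.65 tcp [0.5247 0.0605 0.2925] yaw -1.455 cm [-0.1 13.5 -0. ] turn -0.003 |F| [ 1.   0.  -2.8] open 0.484 j [-0.11 -0.    1.63 -0.    1.51  1.34]
```

View pics/side7c.png

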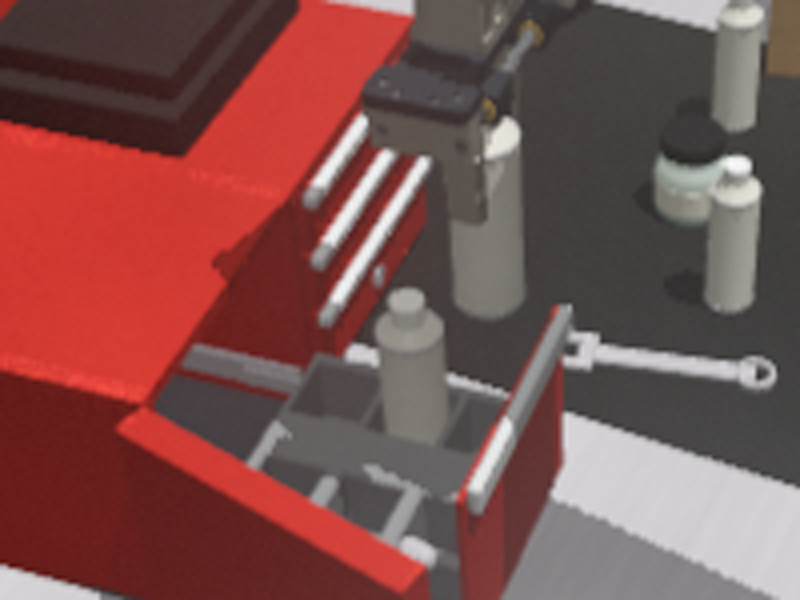

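Run:
```python
from h import *
p=np.array([.5247,.0605,.2000])
pts=np.array([proj('side',p+[.0225*np.cos(a),.0225*np.sin(a),0]) for a in np.linspace(0,6.28,60)]);pts=(pts-[190,136])*4+2
print(pts.min(0),pts.max(0))
```

```text
[450.95573195 276.14979648] [521.38679153 322.50966259]
```

```bash
python3 -m inch '{"grip":[1,1,1,1,1,1,1,1,1,1,1,1],"translation":[[-0.1,3,0],[-0.1,6,0],[-0.1,9,0],[-0.1,10,0],[-0.1,10.7,0],[-0.1,11.2,0],[-0.1,11.7,0],[-0.1,12.2,0],[-0.1,12.7,0],[-0.1,13.2,0],[-0.1,13.5,0],[-0.1,13.5,0]],"turn":[0,0,0,0,0,0,0,0,0,0,0,0]}'
```

```text
time_s: 13.65
tcp_pos: [0.5242, 0.0624, 0.1569]
orientation: [[0.117, -0.001, 0.993], [-0.993, 0.0, 0.117], [-0.0, -1.0, -0.001]]
force: [-0.5, -0.6, -2.6]
opening: 0.486
```

In cleanly, with the force no more than the can's weight. Lowering to the floor, then releasing.

```bash
python3 -m inch '{"grip":[1,1,1,1,1,1,1,1],"translation":[[0,1,0],[0,2,0],[0,2.7,0],[0,3.1,0],[0,3.3,0],[0,3.4,0],[0,3.4,0],[0,3.4,0]],"turn":[0,0,0,0,0,0,0,0]}'; python3 -m inch '{"grip":[0.3,0.3,0.3,0.3,0.3,0.3,0.3,0.3,0.3,0.3,0.3,0.3],"translation":[[0,0,0],[0,0,0],[0,0,0],[0,0,0],[0,-2,0],[0,-5,0],[0,-9,0],[0,-13,0],[0,-15,0],[0,-15,0],[0,-15,0],[0,-15,0]],"turn":[0,0,0,0,0,0,0,0,0,0,0,0]}'
python3 - <<'E'
from h import *
im=cams.capture('side');crop(im,190,136,390,286,4,f'pics/side8c.png');cv2.imwrite('pics/top8.png',cams.capture('top'))
t=cv2.imread('pics/top8.png');crop(t,400,190,560,340,5,'pics/top8c.png')
go(.4609,-.2175,.26,-1.452)
E
```

```text
time_s: 14.32
tcp_pos: [0.5248, 0.0623, 0.1239]
orientation: [[0.117, 0.0, 0.993], [-0.993, -0.0, 0.117], [0.0, -1.0, 0.0]]
force: [-1.1, -0.1, -2.6]
opening: 0.481
time_s: 15.32
tcp_pos: [0.5239, 0.0624, 0.2722]
orientation: [[0.117, -0.002, 0.993], [-0.993, 0.0, 0.117], [-0.0, -1.0, -0.002]]
force: [0.4, 0.5, -0.2]
opening: 0.701
t 15.42 tcp [0.5235 0.0624 0.2714] yaw -1.454 cm [27.07  1.15 -9.48] turn -0.002 |F| [ 0.9 -0.3  0.5] open 0.702 j [-0.11  0.01  1.66 -0.    1.48  1.34]
```

View pics/side8c.png

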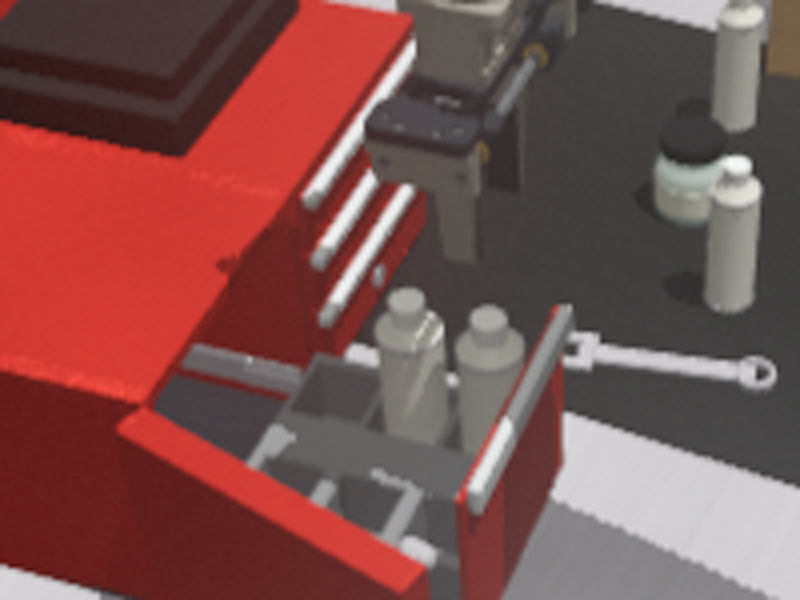

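View pics/top8c.png

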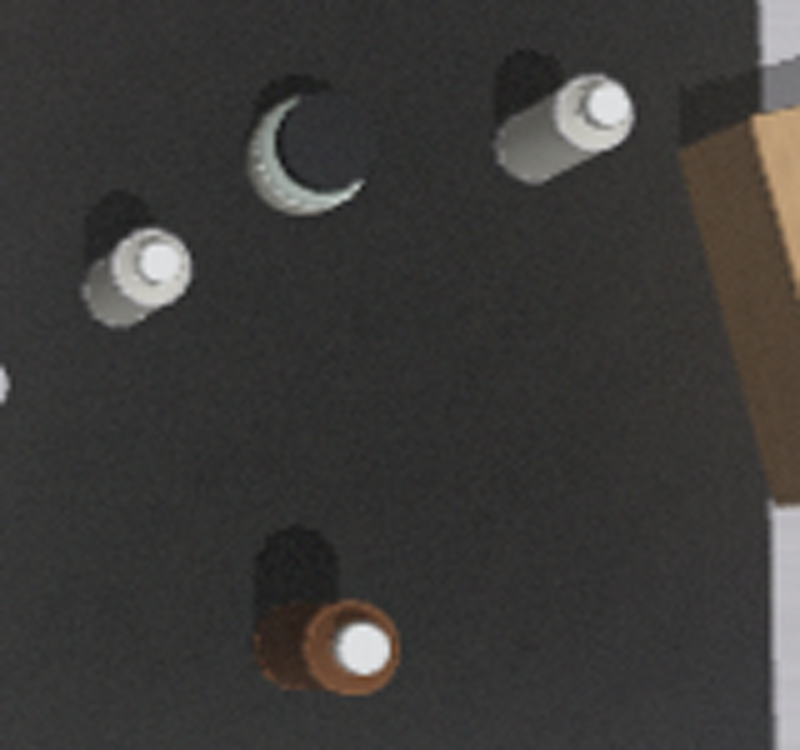

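Both wide cans are seated. For the slim can near the carton (top (518,211)) I'll close along chest x. First I check clearance to the carton.

Run:
```python
from h import *
c1=lambda x,y:(400+(x-2)/5,190+(y-2)/5)
for p,z in [((680,150),0),((775,505),0),((752,115),.1),((752,115),.15)]:print(onz('top',c1(*p),z).round(3))
print('case',onz('top',(497,133),0).round(3),onz('top',(553,150),0).round(3))
print('jar',onz('top',c1(325,145),.075).round(3))
go(.5478,-.4418,.26,.119)
```

```text
[ 0.548 -0.524  0.   ]
[ 0.356 -0.572  0.   ]
[ 0.55  -0.527  0.1  ]
[ 0.541 -0.508  0.15 ]
case [ 0.789 -0.421  0.   ] [ 0.745 -0.576  0.   ]
jar [ 0.533 -0.314  0.075]
t 15.42 tcp [0.5235 0.0624 0.2714] yaw -1.454 cm [50.36  1.11 -3.46] turn 1.569 |F| [ 0.9 -0.3  0.5] open 0.702 j [-0.11  0.01  1.66 -0.    1.48  1.34]
```

```bash
python3 -m inch '{"grip":[0,0,0,0,0,0,0,0,0,0,0,0,0,0,0,0,0,0,0,0],"translation":[[3.5,0,-0.2],[7,0,-0.5],[10.5,0,-0.7],[14,0,-1],[17.5,0,-1.2],[21,0,-1.4],[24.5,0,-1.7],[28,0,-2],[31.5,0,-2.2],[35,0,-2.5],[38.5,0,-2.7],[42,0,-3],[45.5,0.5,-3.2],[49,1,-3.4],[50.4,1,-3.5],[50.4,1,-3.5],[50.4,1,-3.5],[50.4,1,-3.5],[50.4,1,-3.5],[50.4,1,-3.5]],"turn":[-0.1,-0.2,-0.3,-0.4,-0.5,-0.6,-0.7,-0.8,-0.9,-1,-1.1,-1.2,-1.3,-1.4,-1.5,-1.57,-1.57,-1.57,-1.57,-1.57]}'
python3 - <<'E'
from h import *
go(.5478,-.4418,.084,.119)
im=cams.capture('side');crop(im,330,60,530,210,4,f'pics/side9c.png')
E
```

```text
time_s: 17.08
tcp_pos: [0.5487, -0.4415, 0.2634]
orientation: [[0.993, -0.0, -0.115], [0.115, 0.0, 0.993], [-0.0, -1.0, 0.0]]
force: [-0.3, -0.4, -0.2]
opening: 1.003
t 17.08 tcp [ 0.5487 -0.4415  0.2634] yaw 0.116 cm [-0.09 17.94 -0.03] turn -0.003 |F| [-0.3 -0.4 -0.2] open 1.003 j [-0.85  0.48  1.12  0.    1.54 -0.96]
```

View pics/side9c.png

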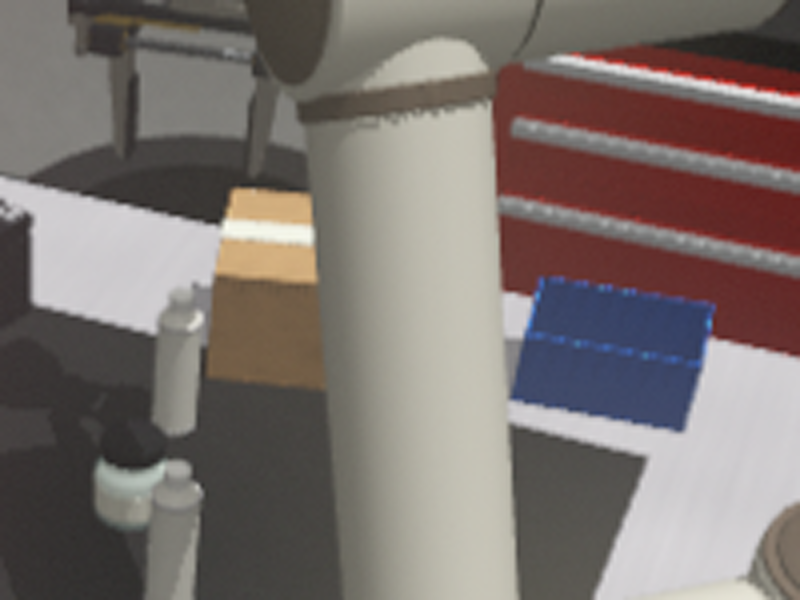

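The can is unmoved at side crop (178,365), between the open jaws. Descending, gripping and lifting.

```bash
python3 -m inch '{"grip":[0,0,0,0,0,0,0,0,1,1,1,1,1,1,1,1,1,1,1,1],"translation":[[-0.1,3,0],[-0.1,6,0],[-0.1,9,0],[-0.1,12,0],[-0.1,15,0],[-0.1,17.9,0],[-0.1,17.9,0],[-0.1,17.9,0],[-0.1,17.9,0],[-0.1,17.9,0],[-0.1,17.9,0],[-0.1,17.9,0],[-0.1,17.9,0],[-0.1,17.9,0],[-0.1,17.9,0],[-0.1,17.9,0],[-0.1,17.9,0],[-0.1,17.9,0],[-0.1,17.9,0],[-0.1,17.9,0]],"turn":[0,0,0,0,0,0,0,0,0,0,0,0,0,0,0,0,0,0,0,0]}' 30;  python3 -m inch '{"grip":[1,1,1,1,1,1,1,1],"translation":[[0,-3,0],[0,-7,0],[0,-11,0],[0,-15,0],[0,-19,0],[0,-20.5,0],[0,-20.5,0],[0,-20.5,0]],"turn":[0,0,0,0,0,0,0,0]}'
python3 - <<'E'
from h import *
w=well('s1');print(w)
go(w[0],w[1],.29,.119)
E
```

```text
time_s: 18.8
tcp_pos: [0.5476, -0.4425, 0.0846]
orientation: [[0.993, -0.0, -0.116], [0.116, 0.0, 0.993], [-0.0, -1.0, 0.0]]
force: [1.1, -0.3, 0.1]
opening: 0.407
time_s: 19.47
tcp_pos: [0.5477, -0.4426, 0.2895]
orientation: [[0.993, 0.0, -0.116], [0.116, -0.0, 0.993], [0.0, -1.0, -0.001]]
force: [-0.0, -0.1, -2.9]
opening: 0.407
[0.57017782 0.15954936]
t 19.47 tcp [ 0.5477 -0.4426  0.2895] yaw 0.116 cm [ 9.2  -0.08 59.54] turn -0.003 |F| [-0.  -0.1 -2.9] open 0.407 j [-0.85  0.47  1.09  0.    1.59 -0.97]
```

```bash
python3 -m inch '{"grip":[1,1,1,1,1,1,1,1,1,1,1,1,1,1,1,1,1,1,1,1],"translation":[[0.6,0,3.9],[1.2,-0.5,7.8],[1.8,-1,11.7],[2.4,-1,15.6],[3,-1,19.5],[3.6,-1,23.4],[4.2,-1,27.3],[4.8,-1,31.2],[5.4,-1,35.1],[6,-1,39],[6.6,-1,42.9],[7.2,-1,46.8],[7.8,-1,50.7],[8.4,-1,54.6],[9,-1,58],[9.2,-1,59.5],[9.2,-1,59.5],[9.2,-1,59.5],[9.2,-1,59.5],[9.2,-1,59.5]],"turn":[0,0,0,0,0,0,0,0,0,0,0,0,0,0,0,0,0,0,0,0]}'
python3 - <<'E'
from h import *
w=well('s1')
im=cams.capture('side');crop(im,190,136,390,286,4,f'pics/side10c.png')
go(w[0],w[1],.15,.119)
s=telemetry.state()['tcp_pos']
p=np.array([s[0],s[1],s[2]-.0845])
pts=np.array([proj('side',p+[.019*np.cos(a),.019*np.sin(a),0]) for a in np.linspace(0,6.28,60)]);pts=(pts-[190,136])*4+2
print(pts.min(0),pts.max(0))
for n in('s0','s1','s2'):
    w=well(n);h=.022
    for a,b in((1,1),(1,-1),(-1,-1),(-1,1)):
        c=w+a*h*xh+b*h*yh;q=proj('side',(*c,.084));print(n,a,b,((q-[190,136])*4+2).round(0))
E
```

```text
time_s: 21.13
tcp_pos: [0.5698, 0.1578, 0.2983]
orientation: [[0.993, -0.002, -0.114], [0.114, -0.001, 0.993], [-0.002, -1.0, -0.0]]
force: [0.2, -0.1, -2.1]
opening: 0.409
t 21.18 tcp [0.57   0.1578 0.2988] yaw 0.114 cm [ 0.06 14.88  0.17] turn -0.005 |F| [-0.6  0.2 -2.8] open 0.407 j [ 0.07  0.16  1.44 -0.    1.54 -0.05]
[314.93707937 335.11872558] [377.42372547 377.52006491]
s0 1 1 [399. 540.]
s0 1 -1 [424. 493.]
s0 -1 -1 [486. 508.]
s0 -1 1 [463. 556.]
s1 1 1 [317. 519.]
s1 1 -1 [344. 473.]
s1 -1 -1 [406. 488.]
s1 -1 1 [380. 535.]
s2 1 1 [238. 499.]
s2 1 -1 [267. 454.]
s2 -1 -1 [326. 469.]
s2 -1 1 [299. 515.]
```

View pics/side10c.png

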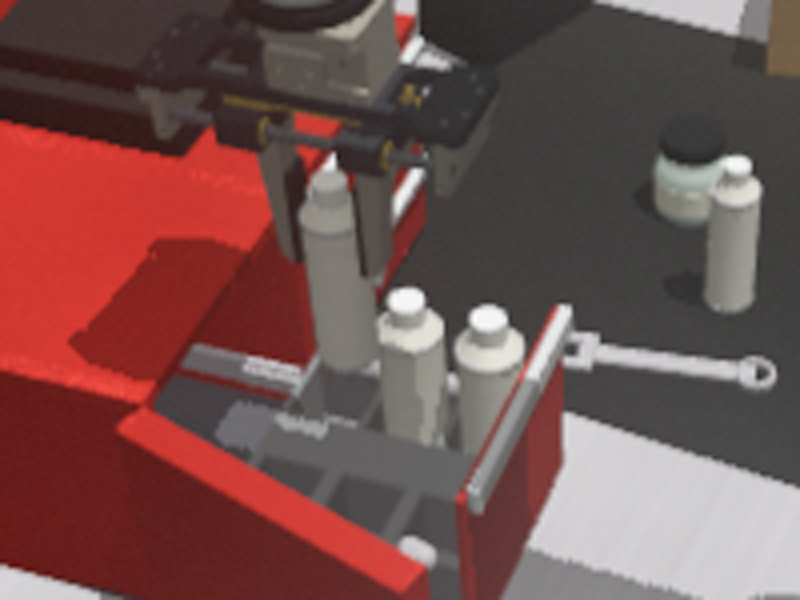

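The can lines up over the middle slim well: its foot at (348,355) and the rims share the same camera offset. Lowering.

```bash
python3 -m inch '{"grip":[1,1,1,1,1,1,1,1,1,1,1,1,1],"translation":[[0.05,3,0.15],[0.05,6,0.15],[0.05,9,0.15],[0.05,11,0.15],[0.05,11.7,0.15],[0.05,12.2,0.15],[0.05,12.7,0.15],[0.05,13.2,0.15],[0.05,13.7,0.15],[0.05,14.2,0.15],[0.05,14.9,0.15],[0.05,14.9,0.15],[0.05,14.9,0.15]],"turn":[0,0,0,0,0,0,0,0,0,0,0,0,0]}'
python3 - <<'E'
from h import *
w=well('s1');go(w[0],w[1],.1152,.119)
E
```

```text
time_s: 22.27
tcp_pos: [0.5701, 0.1608, 0.1501]
orientation: [[0.993, -0.001, -0.116], [0.116, -0.0, 0.993], [-0.001, -1.0, 0.0]]
force: [0.6, 0.3, -1.4]
opening: 0.406
t 22.27 tcp [0.5701 0.1608 0.1501] yaw 0.116 cm [-0.    3.49 -0.12] turn -0.003 |F| [ 0.6  0.3 -1.4] open 0.406 j [ 0.07  0.27  1.62  0.    1.26 -0.05]
```

```bash
python3 -m inch '{"grip":[1,1,1,1,1,1,1,1],"translation":[[0,1,0],[0,2,-0.1],[0,2.7,-0.1],[0,3.1,-0.1],[0,3.3,-0.1],[0,3.5,-0.1],[0,3.5,-0.1],[0,3.5,-0.1]],"turn":[0,0,0,0,0,0,0,0]}'; python3 -m inch '{"grip":[0.42,0.42,0.42,0.42,0.42,0.42,0.42,0.42,0.42,0.42,0.42,0.42],"translation":[[0,0,0],[0,0,0],[0,0,0],[0,0,0],[0,-2,0],[0,-5,0],[0,-9,0],[0,-13,0],[0,-15,0],[0,-15,0],[0,-15,0],[0,-15,0]],"turn":[0,0,0,0,0,0,0,0,0,0,0,0]}'
python3 - <<'E'
from h import *
im=cams.capture('side');crop(im,190,136,390,286,4,f'pics/side11c.png');cv2.imwrite('pics/top11.png',cams.capture('top'))
t=cv2.imread('pics/top11.png');crop(t,400,190,560,340,5,'pics/top11c.png')
go(.4609,-.2175,.26,-1.452)
E
```

```text
time_s: 22.93
tcp_pos: [0.5708, 0.1598, 0.1159]
orientation: [[0.993, 0.001, -0.116], [0.116, 0.0, 0.993], [0.001, -1.0, -0.0]]
force: [0.3, -0.8, -0.6]
opening: 0.409
time_s: 23.93
tcp_pos: [0.5698, 0.1597, 0.2641]
orientation: [[0.993, -0.002, -0.116], [0.116, -0.0, 0.993], [-0.002, -1.0, 0.0]]
force: [0.4, 0.0, -0.2]
opening: 0.577
t 24.03 tcp [0.5694 0.1596 0.2632] yaw 0.116 cm [-15.14   0.38 -36.2 ] turn 1.568 |F| [-0.5  0.5  0.4] open 0.583 j [ 0.07  0.18  1.49 -0.    1.47 -0.05]
```

View pics/side11c.png

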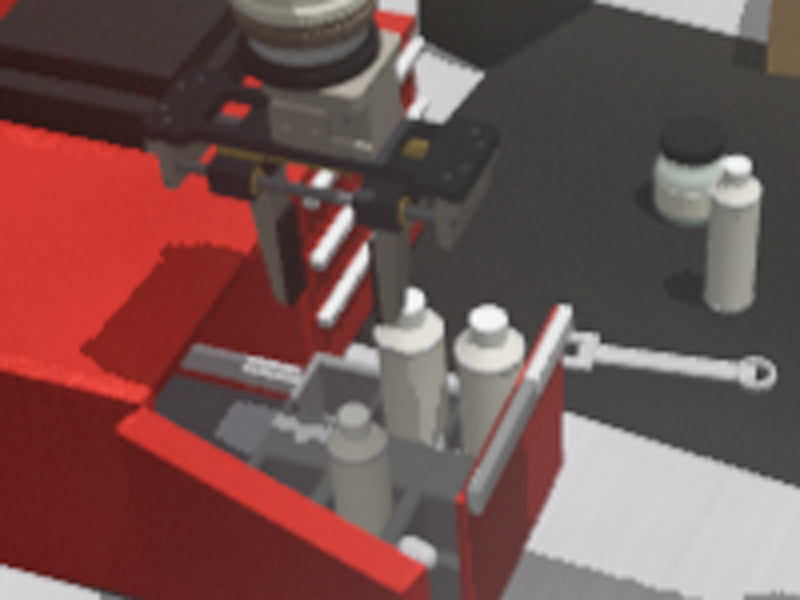

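View pics/top11c.png

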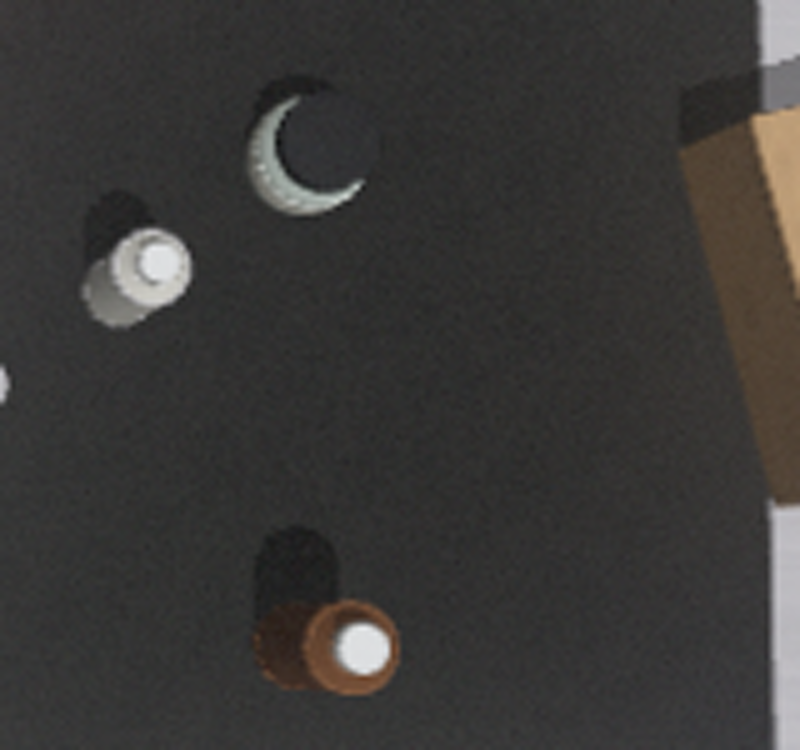

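The slim can stands in slim1 (side crop (358,470)). The last can is unmoved at top crop (158,263).

```bash
python3 -m inch '{"grip":[0.4,0.4,0.4,0,0,0,0,0,0,0,0,0,0,0,0,0,0,0,0,0],"translation":[[-1,-1,-2.5],[-2,-1,-5],[-3,-1,-7.5],[-4,-1,-10],[-5,-1,-12.5],[-6,-1,-15],[-7,-1,-17.5],[-8,-1,-20],[-9,-1,-22.5],[-10,-1,-25],[-11,-1,-27.5],[-12,-1,-30],[-13,0,-32.5],[-14,0.4,-35],[-15.1,0.4,-36.2],[-15.1,0.4,-36.2],[-15.1,0.4,-36.2],[-15.1,0.4,-36.2],[-15.1,0.4,-36.2],[-15.1,0.4,-36.2]],"turn":[0.1,0.2,0.3,0.4,0.5,0.6,0.7,0.8,0.9,1,1.1,1.2,1.3,1.4,1.5,1.57,1.57,1.57,1.57,1.57]}'
python3 - <<'E'
from h import *
go(.4609,-.2175,.084,-1.452)
im=cams.capture('side');crop(im,330,60,530,210,4,f'pics/side12c.png')
E
```

```text
time_s: 25.7
tcp_pos: [0.4625, -0.2167, 0.2612]
orientation: [[0.119, -0.0, 0.993], [-0.993, 0.0, 0.119], [-0.001, -1.0, -0.0]]
force: [-0.2, -0.2, -0.2]
opening: 0.998
t 25.7 tcp [ 0.4625 -0.2167  0.2612] yaw -1.452 cm [ 0.07 17.72 -0.16] turn 0.0 |F| [-0.2 -0.2 -0.2] open 0.998 j [-0.68 -0.03  1.72  0.    1.45  0.78]
```

View pics/side12c.png

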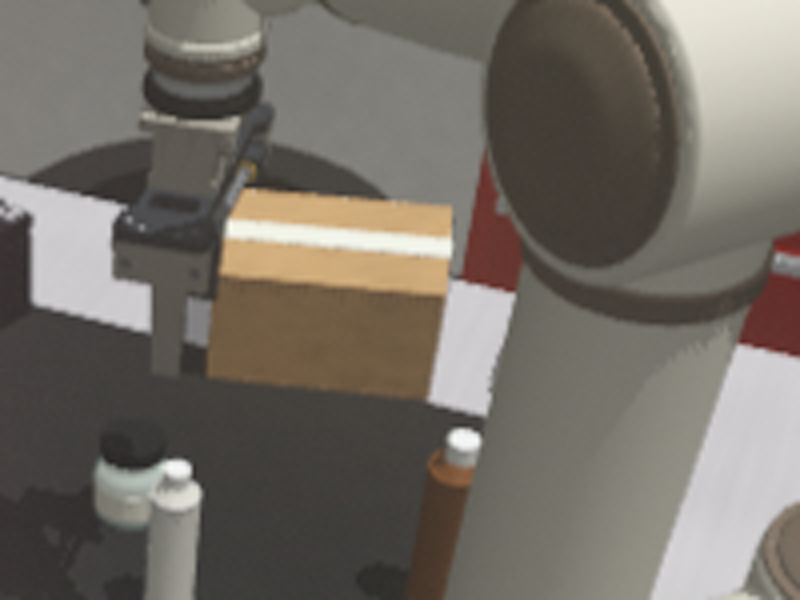

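The can at side crop (175,540) is unmoved. Gripping and lifting.

```bash
python3 -m inch '{"grip":[0,0,0,0,0,0,0,0,1,1,1,1,1,1,1,1,1,1,1,1],"translation":[[0,3,-0.1],[0,6,-0.1],[0,9,-0.1],[0,12,-0.1],[0,15,-0.1],[0,17.7,-0.1],[0,17.7,-0.1],[0,17.7,-0.1],[0,17.7,-0.1],[0,17.7,-0.1],[0,17.7,-0.1],[0,17.7,-0.1],[0,17.7,-0.1],[0,17.7,-0.1],[0,17.7,-0.1],[0,17.7,-0.1],[0,17.7,-0.1],[0,17.7,-0.1],[0,17.7,-0.1],[0,17.7,-0.1]],"turn":[0,0,0,0,0,0,0,0,0,0,0,0,0,0,0,0,0,0,0,0]}' 30;  python3 -m inch '{"grip":[1,1,1,1,1,1,1,1],"translation":[[0,-3,0],[0,-7,0],[0,-11,0],[0,-15,0],[0,-19,0],[0,-21.5,0],[0,-21.5,0],[0,-21.5,0]],"turn":[0,0,0,0,0,0,0,0]}'
python3 - <<'E'
from h import *
w=well('s0');print(w)
go(w[0],w[1],.30,-1.452)
E
```

```text
time_s: 27.42
tcp_pos: [0.4615, -0.2174, 0.0846]
orientation: [[0.117, -0.0, 0.993], [-0.993, -0.0, 0.117], [0.0, -1.0, -0.0]]
force: [0.4, -0.0, -0.5]
opening: 0.404
time_s: 28.08
tcp_pos: [0.4619, -0.2177, 0.3006]
orientation: [[0.117, 0.002, 0.993], [-0.993, -0.002, 0.117], [0.002, -1.0, 0.002]]
force: [-0.5, -0.1, -1.9]
opening: 0.409
[0.51358093 0.15278236]
t 28.08 tcp [ 0.4619 -0.2177  0.3006] yaw -1.454 cm [-3.62e+01  1.00e-02  9.45e+00] turn -0.002 |F| [-0.5 -0.1 -1.9] open 0.409 j [-0.68 -0.05  1.67  0.    1.53  0.78]
```

```bash
python3 -m inch '{"grip":[1,1,1,1,1,1,1,1,1,1,1,1,1,1,1,1,1],"translation":[[-3.5,0,0.9],[-7,0,1.8],[-10.5,0,2.7],[-14,0,3.6],[-17.5,0,4.5],[-21,0,5.5],[-24.5,0,6.4],[-28,0,7.3],[-31.5,0,8.2],[-35,0,9.1],[-36.3,0,9.4],[-36.3,0,9.4],[-36.3,0,9.4],[-36.3,0,9.4],[-36.3,0,9.4],[-36.3,0,9.4],[-36.3,0,9.4]],"turn":[0,0,0,0,0,0,0,0,0,0,0,0,0,0,0,0,0]}'
python3 - <<'E'
from h import *
w=well('s0')
im=cams.capture('side');crop(im,190,136,390,286,4,f'pics/side13c.png')
go(w[0],w[1],.15,-1.452)
s=telemetry.state()['tcp_pos']
p=np.array([s[0],s[1],s[2]-.0845])
pts=np.array([proj('side',p+[.019*np.cos(a),.019*np.sin(a),0]) for a in np.linspace(0,6.28,60)]);pts=(pts-[190,136])*4+2
print(pts.min(0),pts.max(0))
E
```

```text
time_s: 29.5
tcp_pos: [0.5125, 0.1531, 0.2995]
orientation: [[0.115, -0.0, 0.993], [-0.993, -0.0, 0.115], [0.0, -1.0, -0.0]]
force: [0.4, -0.6, -1.7]
opening: 0.41
t 29.55 tcp [0.5126 0.1533 0.2996] yaw -1.455 cm [ 0.06 14.96  0.09] turn -0.003 |F| [ 0.6 -0.4 -1.7] open 0.41 j [ 0.06  0.01  1.6  -0.    1.53  1.52]
[400.98185275 356.36717878] [464.31154907 399.89791665]
```

View pics/side13c.png

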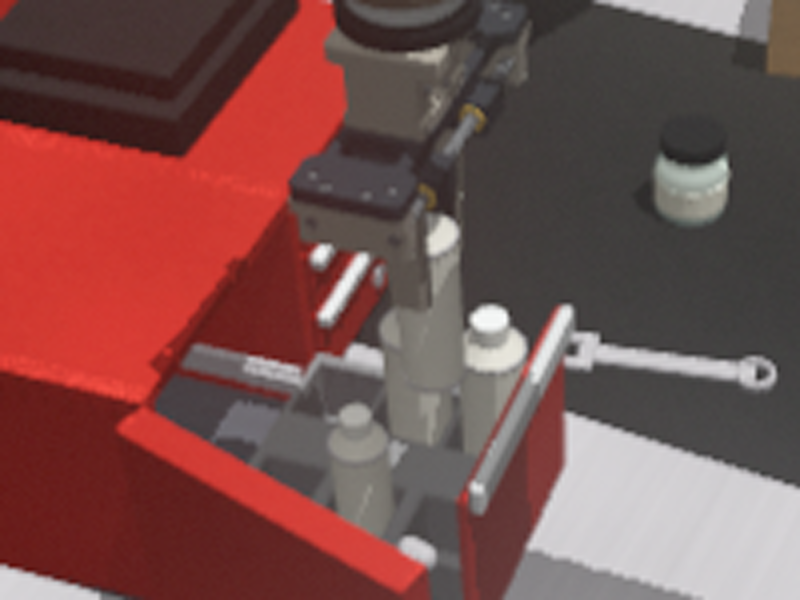

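Over slim0, lined up (foot at (432,375)). Lowering and watching the force.

```bash
python3 -m inch '{"grip":[1,1,1,1,1,1,1,1,1,1,1,1,1],"translation":[[0.05,3,0.05],[0.05,6,0.05],[0.05,9,0.05],[0.05,11,0.05],[0.05,11.7,0.05],[0.05,12.2,0.05],[0.05,12.7,0.05],[0.05,13.2,0.05],[0.05,13.7,0.05],[0.05,14.2,0.05],[0.05,14.9,0.05],[0.05,14.9,0.05],[0.05,14.9,0.05]],"turn":[0,0,0,0,0,0,0,0,0,0,0,0,0]}'
python3 - <<'E'
from h import *
w=well('s0');go(w[0],w[1],.1152,-1.452)
im=cams.capture('side');crop(im,190,136,390,286,4,f'pics/side14c.png')
E
```

```text
time_s: 30.63
tcp_pos: [0.5127, 0.1536, 0.1501]
orientation: [[0.117, -0.001, 0.993], [-0.993, -0.0, 0.117], [-0.0, -1.0, -0.001]]
force: [0.4, 0.2, -1.2]
opening: 0.409
t 30.63 tcp [0.5127 0.1536 0.1501] yaw -1.454 cm [0.09 3.49 0.08] turn -0.002 |F| [ 0.4  0.2 -1.2] open 0.409 j [0.07 0.12 1.78 0.   1.24 1.52]
```

View pics/side14c.png

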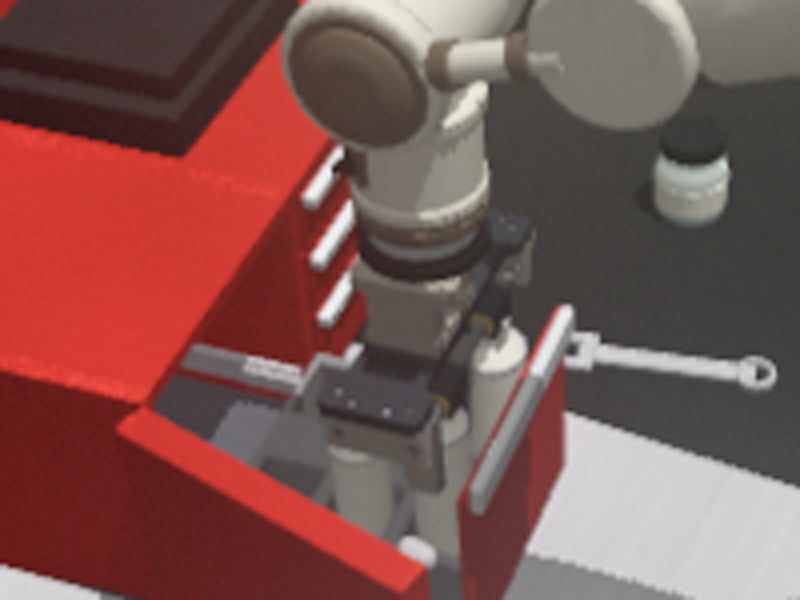

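```bash
python3 -m inch '{"grip":[1,1,1,1,1,1,1,1],"translation":[[0,1,0],[0,2,0],[0,2.7,0],[0,3.1,0],[0,3.3,0],[0,3.45,0],[0,3.5,0],[0,3.5,0]],"turn":[0,0,0,0,0,0,0,0]}'; python3 -m inch '{"grip":[0.42,0.42,0.42,0.42,0.42,0.42,0.42,0.42,0.42,0.42,0.42,0.42],"translation":[[0,0,0],[0,0,0],[0,0,0],[0,0,0],[0,-2,0],[0,-5,0],[0,-9,0],[0,-13,0],[0,-15,0],[0,-15,0],[0,-15,0],[0,-15,0]],"turn":[0,0,0,0,0,0,0,0,0,0,0,0]}'
python3 - <<'E'
from h import *
im=cams.capture('side');crop(im,190,136,390,286,4,f'pics/side15c.png')
lp=onz('top',(210+(464-2)/5,130+(513-2)/5),.172);print('lip',lp)
go(lp[0],lp[1],.3,-1.452)
E
```

```text
time_s: 31.35
tcp_pos: [0.5132, 0.1537, 0.1158]
orientation: [[0.117, 0.0, 0.993], [-0.993, 0.0, 0.117], [0.0, -1.0, 0.0]]
force: [1.4, -0.1, -1.0]
opening: 0.407
time_s: 32.35
tcp_pos: [0.5124, 0.1536, 0.2642]
orientation: [[0.117, -0.002, 0.993], [-0.993, -0.0, 0.117], [-0.0, -1.0, -0.002]]
force: [-1.6, 0.0, -0.6]
opening: 0.58
lip [0.4719017  0.10133257 0.172     ]
t 32.4 tcp [0.512  0.1536 0.2635] yaw -1.454 cm [ 4.72 -3.63 -4.6 ] turn -0.002 |F| [0.6 0.5 0.3] open 0.576 j [ 0.07  0.03  1.65 -0.    1.46  1.52]
```

View pics/side15c.png

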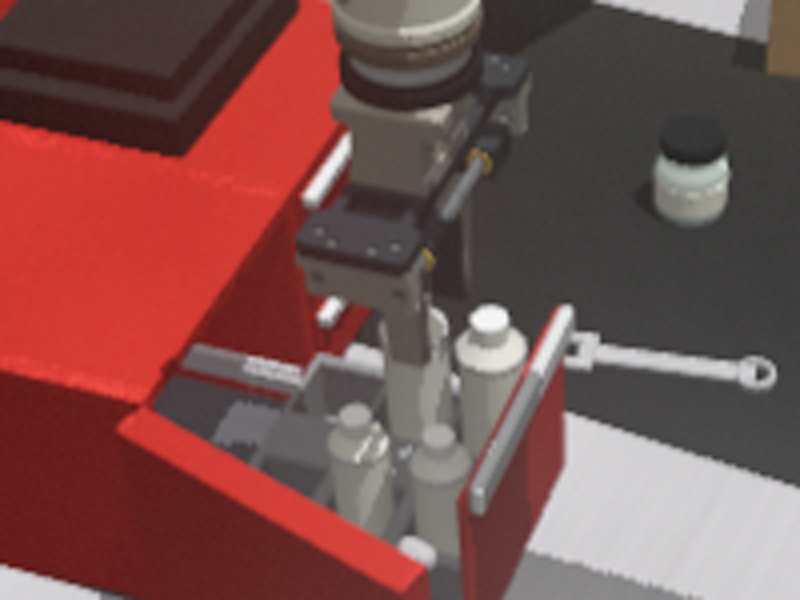

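All four cans stand in their wells: wide0, wide1, slim0, slim1. Now I close the fingers and bring them in front of the pull lip.

Run:
```python
from h import *
p=chest(-.25,-.002);print(p)
go(p[0],p[1],.29,-1.452)
```

```text
[0.43230548 0.09753431]
t 32.4 tcp [0.512  0.1536 0.2635] yaw -1.454 cm [ 4.63 -2.62 -8.58] turn -0.002 |F| [0.6 0.5 0.3] open 0.576 j [ 0.07  0.03  1.65 -0.    1.46  1.52]
```

```bash
python3 -m inch '{"grip":[0.42,1,1,1,1,1,1,1,1,1,1,1],"translation":[[0,-2.6,0],[1.5,-2.6,-3],[3,-2.6,-6],[4.6,-2.6,-8.6],[4.6,-2.6,-8.6],[4.6,-2.6,-8.6],[4.6,1,-8.6],[4.6,4,-8.6],[4.6,7,-8.6],[4.6,10,-8.6],[4.6,10.4,-8.6],[4.6,10.4,-8.6]],"turn":[0,0,0,0,0,0,0,0,0,0,0,0]}' 30
python3 - <<'E'
from h import *
im=cams.capture('side');crop(im,190,136,390,286,4,f'pics/side16c.png')
t=cams.capture('top');crop(t,210,130,350,255,5,'pics/top16c.png')
p=chest(-.222,-.002)
go(p[0],p[1],.16,-1.452)
E
```

```text
time_s: 33.4
tcp_pos: [0.4315, 0.0984, 0.1592]
orientation: [[0.117, -0.006, 0.993], [-0.993, 0.0, 0.117], [-0.001, -1.0, -0.006]]
force: [-0.4, -0.3, -0.5]
opening: 0.003
t 33.5 tcp [0.4341 0.0981 0.1628] yaw -1.454 cm [0.03 0.29 2.61] turn -0.002 |F| [0.1 0.1 1. ] open 0.002 j [-0.05 -0.13  2.01  0.    1.26  1.4 ]
```

View pics/side16c.png

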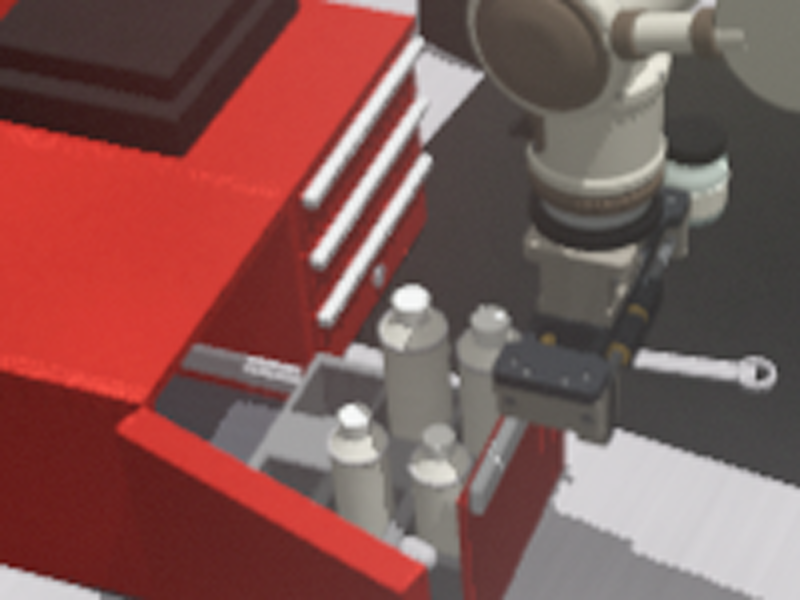

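View pics/top16c.png

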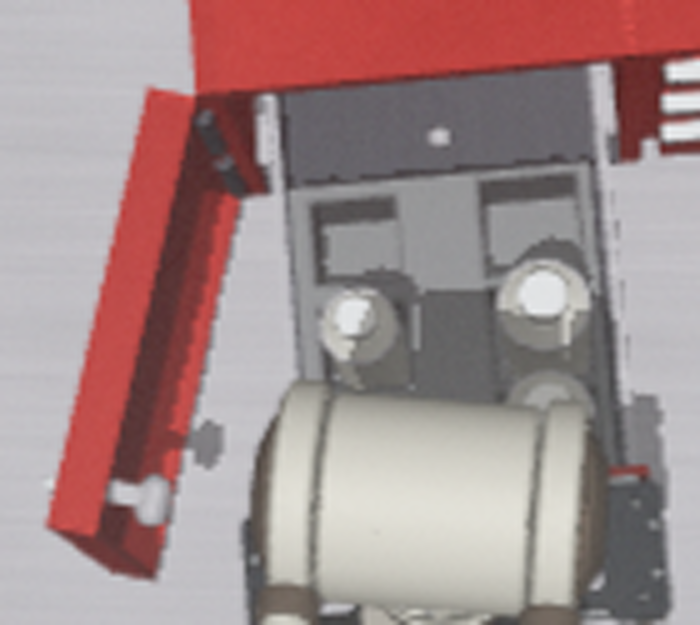

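The closed fingers are in front of the lip, and all four cans stand in their wells. Pushing along chest x.

```bash
python3 -m inch '{"grip":[1,1,1,1,1,1,1,1,1,1,1,1,1,1,1,1,1,1,1,1],"translation":[[0,0.4,0.8],[0,0.4,1.4],[0,0.4,2],[0,0.4,2.6],[0,0.4,3.3],[0,0.4,4],[0,0.4,4.8],[0,0.4,5.6],[0,0.4,6.4],[0,0.4,7.2],[0,0.4,8],[0,0.4,8.8],[0,0.4,9.6],[0,0.4,10.4],[0,0.4,11.2],[0,0.4,12],[0,0.4,12.8],[0,0.4,13.6],[0,0.4,14.4],[0,0.4,15]],"turn":[0,0,0,0,0,0,0,0,0,0,0,0,0,0,0,0,0,0,0,0]}'
python3 - <<'E'
from h import *
im=cams.capture('side');crop(im,190,136,390,286,4,f'pics/side17c.png')
t=cams.capture('top');crop(t,210,130,350,255,5,'pics/top17c.png')
p=chest(-.02,-.002)
go(p[0],p[1],.16,-1.452)
E
```

```text
time_s: 35.17
tcp_pos: [0.583, 0.1155, 0.1575]
orientation: [[0.117, 0.0, 0.993], [-0.993, -0.0, 0.117], [0.0, -1.0, 0.0]]
force: [-2.5, 1.0, 0.9]
opening: 0.004
t 35.27 tcp [0.5835 0.1151 0.1577] yaw -1.454 cm [-0.06 -0.22  7.78] turn -0.002 |F| [-0.7 -0.1 -0.3] open 0.007 j [-0.01  0.26  1.61 -0.    1.27  1.45]
```

View pics/side17c.png

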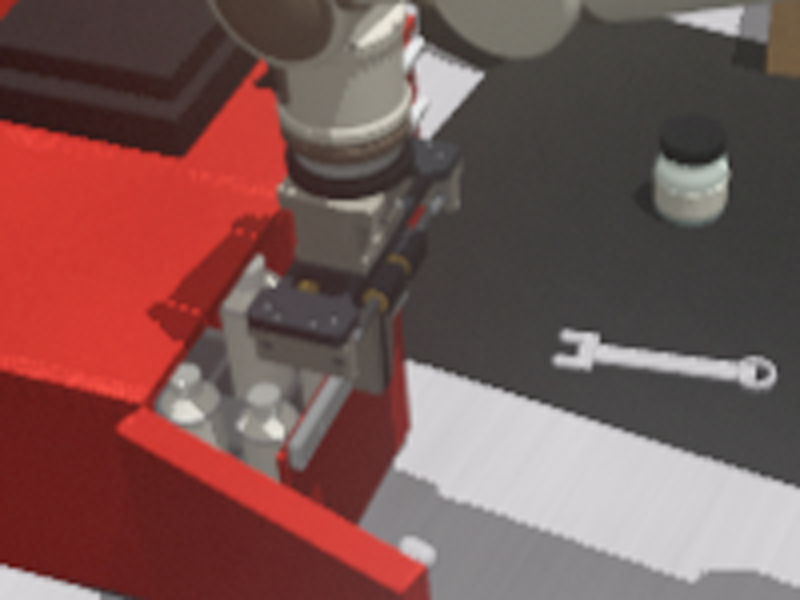

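The rack slides cleanly. Continuing slowly into the detent.

```bash
python3 -m inch '{"grip":[1,1,1,1,1,1,1,1,1,1,1,1,1,1,1,1,1,1,1,1],"translation":[[0,-0.2,0.6],[0,-0.2,1.2],[0,-0.2,1.8],[0,-0.2,2.4],[0,-0.2,3],[0,-0.2,3.6],[0,-0.2,4.2],[0,-0.2,4.8],[0,-0.2,5.2],[0,-0.2,5.6],[0,-0.2,5.9],[0,-0.2,6.2],[0,-0.2,6.4],[0,-0.2,6.6],[0,-0.2,6.8],[0,-0.2,7],[0,-0.2,7.1],[0,-0.2,7.2],[0,-0.2,7.3],[0,-0.2,7.3]],"turn":[0,0,0,0,0,0,0,0,0,0,0,0,0,0,0,0,0,0,0,0]}'
python3 - <<'E'
from h import *
p=chest(-.02,-.002)
go(p[0],p[1],.16,-1.452)
E
```

```text
time_s: 36.93
tcp_pos: [0.6541, 0.1239, 0.1599]
orientation: [[0.117, -0.001, 0.993], [-0.993, -0.0, 0.117], [0.0, -1.0, -0.001]]
force: [-4.0, -0.6, -0.4]
opening: 0.008
t 36.93 tcp [0.6541 0.1239 0.1599] yaw -1.454 cm [-0.02 -0.01  0.66] turn -0.002 |F| [-4.  -0.6 -0.4] open 0.008 j [ 0.01  0.44  1.38 -0.    1.32  1.46]
```

```bash
for i in 1; do python3 -m inch '{"grip":[1,1,1,1,1],"translation":[[0,0,0.1],[0,0,0.2],[0,0,0.3],[0,0,0.4],[0,0,0.4]],"turn":[0,0,0,0,0]}'; python3 -m inch '{"grip":[1,1,1],"translation":[[0,0,0.1],[0,0,0.2],[0,0,0.2]],"turn":[0,0,0]}';  python3 -m inch '{"grip":[1,1,1],"translation":[[0,0,0.1],[0,0,0.2],[0,0,0.2]],"turn":[0,0,0]}'; done
```

```text
time_s: 37.35
tcp_pos: [0.6591, 0.1245, 0.1599]
orientation: [[0.117, 0.001, 0.993], [-0.993, 0.0, 0.117], [-0.0, -1.0, 0.002]]
force: [-1.5, -0.9, -0.5]
opening: 0.008
time_s: 37.6
tcp_pos: [0.6612, 0.1247, 0.1598]
orientation: [[0.116, 0.002, 0.993], [-0.993, 0.0, 0.116], [-0.0, -1.0, 0.002]]
force: [-0.5, 0.5, 0.8]
opening: 0.0
time_s: 37.85
tcp_pos: [0.6628, 0.1249, 0.1598]
orientation: [[0.116, 0.001, 0.993], [-0.993, 0.0, 0.116], [-0.0, -1.0, 0.001]]
force: [-1.9, 0.3, 0.6]
opening: 0.004
```

The resistance fell away after 4 N, which suggests the click. I'll press on until the end stop answers.

```bash
python3 -m inch '{"grip":[1,1,1],"translation":[[0,0,0.1],[0,0,0.2],[0,0,0.2]],"turn":[0,0,0]}'; python3 -m inch '{"grip":[1,1,1],"translation":[[0,0,0.1],[0,0,0.2],[0,0,0.2]],"turn":[0,0,0]}';  python3 -m inch '{"grip":[1,1,1],"translation":[[0,0,0.1],[0,0,0.2],[0,0,0.2]],"turn":[0,0,0]}'
```

```text
time_s: 38.1
tcp_pos: [0.663, 0.1249, 0.1598]
orientation: [[0.117, -0.004, 0.993], [-0.993, -0.001, 0.117], [0.0, -1.0, -0.004]]
force: [-8.4, -1.1, 5.4]
opening: 0.004
time_s: 38.35
tcp_pos: [0.6631, 0.1249, 0.1598]
orientation: [[0.117, -0.009, 0.993], [-0.993, -0.001, 0.117], [0.0, -1.0, -0.009]]
force: [-16.1, -2.2, 11.0]
opening: 0.003
time_s: 38.6
tcp_pos: [0.6632, 0.1249, 0.1598]
orientation: [[0.117, -0.014, 0.993], [-0.993, -0.002, 0.117], [0.001, -1.0, -0.014]]
force: [-24.4, -3.9, 13.8]
opening: 0.005
```

It holds hard at 24 N, so the rack is home. Backing off and lifting, then a look.

```bash
python3 -m inch '{"grip":[1,1,1,1,1,1,1,1,1,1,1],"translation":[[0,0,-1],[0,0,-3],[0,0,-5],[0,-3,-6],[0,-6,-6],[0,-9,-6],[0,-12,-6],[0,-14,-6],[0,-14,-6],[0,-14,-6],[0,-14,-6]],"turn":[0,0,0,0,0,0,0,0,0,0,0]}'
python3 - <<'E'
from h import *
im=cams.capture('side');crop(im,190,136,390,286,4,f'pics/side18c.png')
t=cams.capture('top');cv2.imwrite('pics/top18.png',t);crop(t,210,130,350,255,5,'pics/top18c.png')
p=chest(-.1045,.214);print(p)
go(p[0],p[1],.30,-1.452+1.28)
E
```

```text
time_s: 39.52
tcp_pos: [0.6084, 0.1185, 0.2979]
orientation: [[0.116, -0.002, 0.993], [-0.993, 0.0, 0.116], [-0.0, -1.0, -0.002]]
force: [-0.1, -0.5, 0.8]
opening: 0.004
[0.5511331  0.32928039]
t 39.62 tcp [0.608  0.1185 0.2971] yaw -1.454 cm [-21.6   -0.27  -3.19] turn -1.282 |F| [-1.1  0.5 -0.1] open 0.002 j [-0.    0.24  1.36 -0.    1.55  1.45]
```

View pics/side18c.png

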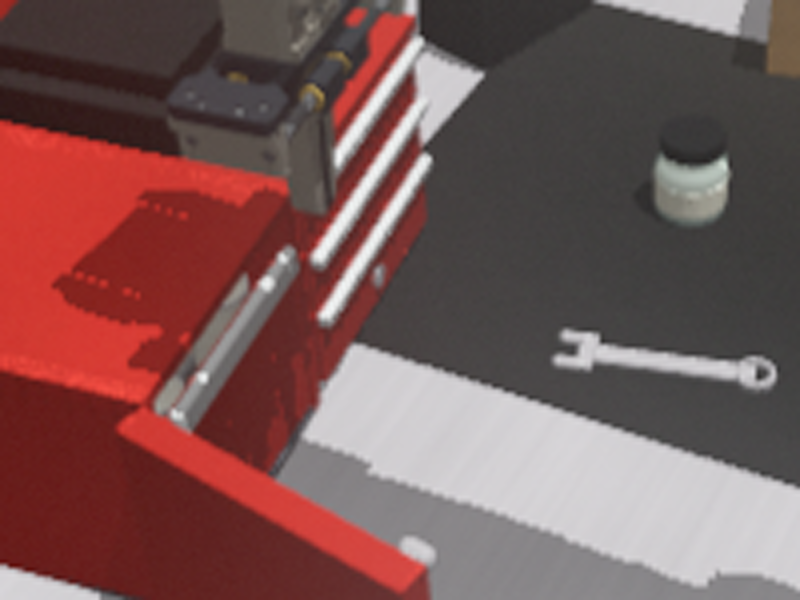

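View pics/top18.png

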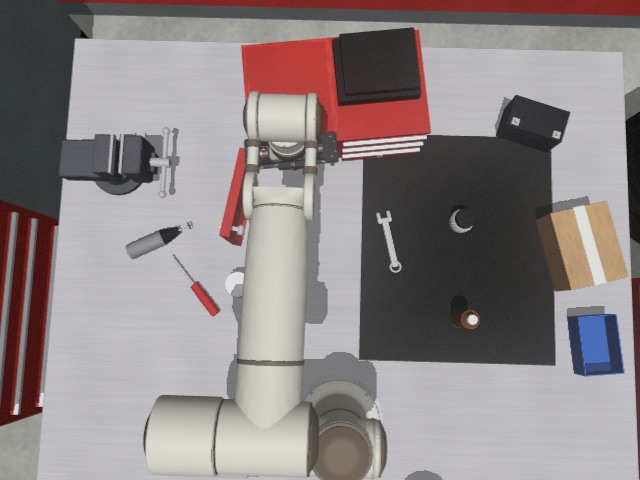

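The rack is home with the lip close to the chest front, and everything else is in place. Moving over the door to its outer side, turning as I go.

```bash
python3 -m inch '{"grip":[1,1,1,1,1,1,1,1,1,1,1,1,1,1,1,1],"translation":[[-2,0,-0.3],[-4,0,-0.6],[-6,0,-0.9],[-8,0,-1.2],[-10,0,-1.5],[-12,0,-1.8],[-14,0,-2.1],[-16,0,-2.4],[-18,0,-2.7],[-20,0,-3],[-21.6,0,-3.2],[-21.6,0,-3.2],[-21.6,0,-3.2],[-21.6,0,-3.2],[-21.6,0,-3.2],[-21.6,0,-3.2]],"turn":[-0.12,-0.24,-0.36,-0.48,-0.6,-0.72,-0.84,-0.96,-1.08,-1.2,-1.28,-1.28,-1.28,-1.28,-1.28,-1.28]}'
python3 - <<'E'
from h import *
im=cams.capture('side');crop(im,140,136,340,286,4,f'pics/side19c.png')
t=cams.capture('top');crop(t,170,130,330,255,5,'pics/top19c.png')
p=chest(-.1045,.214)
go(p[0],p[1],.165,-1.452+1.28)
E
```

```text
time_s: 40.95
tcp_pos: [0.5522, 0.3284, 0.2994]
orientation: [[0.985, -0.0, 0.175], [-0.175, -0.0, 0.985], [-0.0, -1.0, -0.0]]
force: [-1.2, -0.1, -0.3]
opening: 0.004
t 41.05 tcp [0.5522 0.3286 0.2996] yaw -0.175 cm [-0.11 13.46  0.05] turn -0.003 |F| [ 0.2 -0.3 -0.3] open 0.007 j [ 0.35  0.3   1.28 -0.    1.56  0.52]
```

View pics/side19c.png

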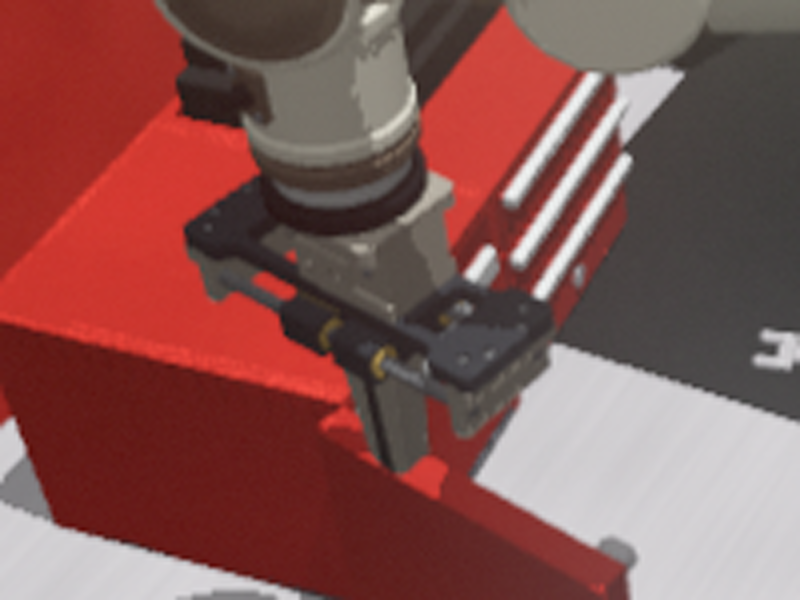

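View pics/top19c.png

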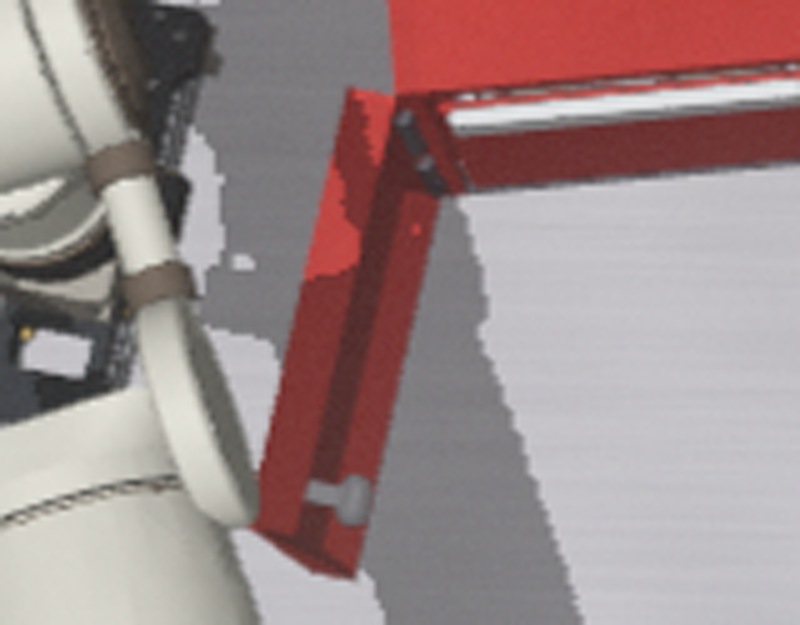

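```bash
python3 -m inch '{"grip":[1,1,1,1,1,1,1],"translation":[[0,3,0],[0,6,0],[0,9,0],[0,12,0],[0,13.4,0],[0,13.4,0],[0,13.4,0]],"turn":[0,0,0,0,0,0,0]}'
python3 - <<'E'
from h import *
im=cams.capture('side');crop(im,140,136,340,286,4,f'pics/side20c.png')
s=telemetry.state();R=np.array(s['orientation']);p0=np.array(s['tcp_pos']);print(p0,s['force'])
th0=1.862
for th in np.r_[th0,np.arange(1.8,-.01,-.1)]:
    a=np.array([0,.110])+.13*np.array([-np.sin(th),-np.cos(th)])+.034*np.array([-np.cos(th),np.sin(th)])
    q=chest(*a);d=R.T@(np.array([*q,p0[2]])-p0)*100
    print(round(th,2),d.round(1),'turn',round(-(th0-th),2))
E
```

```text
time_s: 41.63
tcp_pos: [0.5516, 0.3289, 0.1652]
orientation: [[0.985, -0.001, 0.174], [-0.174, -0.001, 0.985], [-0.001, -1.0, -0.001]]
force: [1.1, 0.2, 0.5]
opening: 0.006
[0.55263507 0.32936969 0.16692492] [-0.72618733  0.77182954  0.52653316]
1.86 [-0.1 -0.  -3.6] turn -0.0
1.8 [-0.3 -0.  -4.4] turn -0.06
1.7 [-0.5 -0.  -5.7] turn -0.16
1.6 [-0.6 -0.  -7.1] turn -0.26
1.5 [-0.5 -0.  -8.4] turn -0.36
1.4 [-0.3 -0.  -9.7] turn -0.46
1.3 [  0.1  -0.  -11. ] turn -0.56
1.2 [  0.5  -0.  -12.3] turn -0.66
1.1 [  1.1  -0.  -13.5] turn -0.76
1.0 [  1.8  -0.  -14.6] turn -0.86
0.9 [  2.7  -0.  -15.7] turn -0.96
0.8 [  3.6  -0.  -16.7] turn -1.06
0.7 [  4.6  -0.  -17.6] turn -1.16
0.6 [  5.7  -0.  -18.3] turn -1.26
0.5 [  6.9  -0.  -19. ] turn -1.36
0.4 [  8.1  -0.  -19.5] turn -1.46
0.3 [  9.4  -0.  -19.9] turn -1.56
0.2 [ 10.7  -0.  -20.2] turn -1.66
0.1 [ 12.    0.  -20.4] turn -1.76
-0.0 [ 13.4   0.  -20.4] turn -1.86
```

View pics/side20c.png

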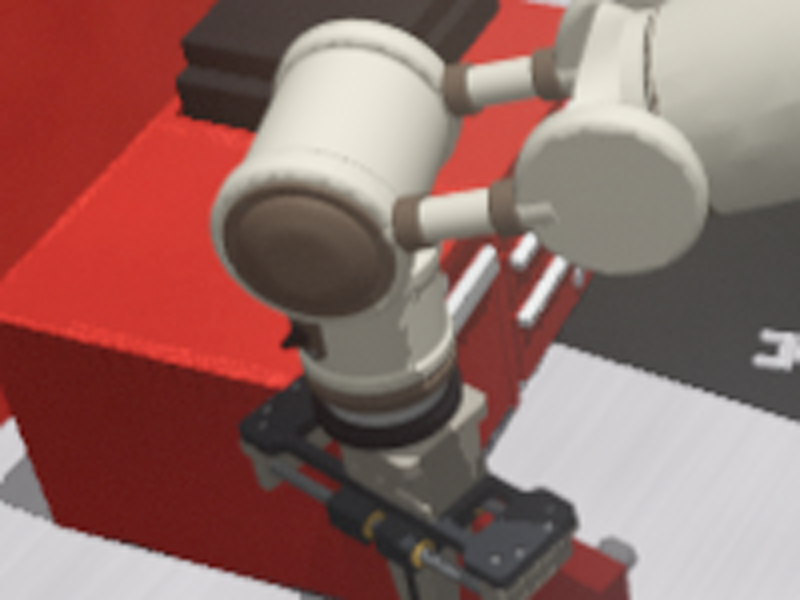

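The fingers are outside the door without contact. Swinging the door along its arc.

```bash
python3 -m inch '{"grip":[1,1,1,1,1,1,1,1,1,1,1,1,1,1,1],"translation":[[0,0,-1],[0,0,-2],[0,0,-2.8],[-0.1,0,-3.6],[-0.3,0,-4.4],[-0.5,0,-5.7],[-0.6,0,-7.1],[-0.5,0,-8.4],[-0.3,0,-9.7],[0.1,0,-11],[0.5,0,-12.3],[1.1,0,-13.5],[1.8,0,-14.6],[2.7,0,-15.7],[2.7,0,-15.7]],"turn":[0,0,0,0,-0.06,-0.16,-0.26,-0.36,-0.46,-0.56,-0.66,-0.76,-0.86,-0.96,-0.96]}'
python3 - <<'E'
from h import *
im=cams.capture('side');crop(im,140,136,340,286,4,f'pics/side21c.png')
t=cams.capture('top');crop(t,170,130,330,255,5,'pics/top21c.png')
s=telemetry.state();R=np.array(s['orientation']);p0=np.array(s['tcp_pos']);print(p0,s['force'])
cy=np.arctan2(R[1,0],R[0,0]);th0=.9
print(cy,s['joint_pos'].round(2))
for th in np.arange(.9,-.01,-.1):
    a=np.array([0,.110])+.13*np.array([-np.sin(th),-np.cos(th)])+.034*np.array([-np.cos(th),np.sin(th)])
    q=chest(*a);d=R.T@(np.array([*q,.165])-p0)*100
    print(round(th,2),d.round(1),'turn',round(-(th0-th),2))
E
```

```text
time_s: 42.93
tcp_pos: [0.552, 0.1676, 0.166]
orientation: [[0.707, 0.001, -0.707], [0.707, -0.001, 0.707], [0.0, -1.0, -0.001]]
force: [-0.9, -0.4, -0.9]
opening: 0.006
[0.55129999 0.16958082 0.16592976] [0.53067934 1.20519225 0.0668702 ]
0.7816875086970946 [ 0.09  0.21  1.65  0.    1.28 -0.69]
0.9 [0.1 0.1 0. ] turn -0.0
0.8 [-0.2  0.1 -1.3] turn -0.1
0.7 [-0.3  0.1 -2.6] turn -0.2
0.6 [-0.3  0.1 -4. ] turn -0.3
0.5 [-0.2  0.1 -5.3] turn -0.4
0.4 [ 0.1  0.1 -6.6] turn -0.5
0.3 [ 0.5  0.1 -7.9] turn -0.6
0.2 [ 1.   0.1 -9.2] turn -0.7
0.1 [  1.6   0.1 -10.3] turn -0.8
0.0 [  2.4   0.1 -11.4] turn -0.9
```

View pics/side21c.png

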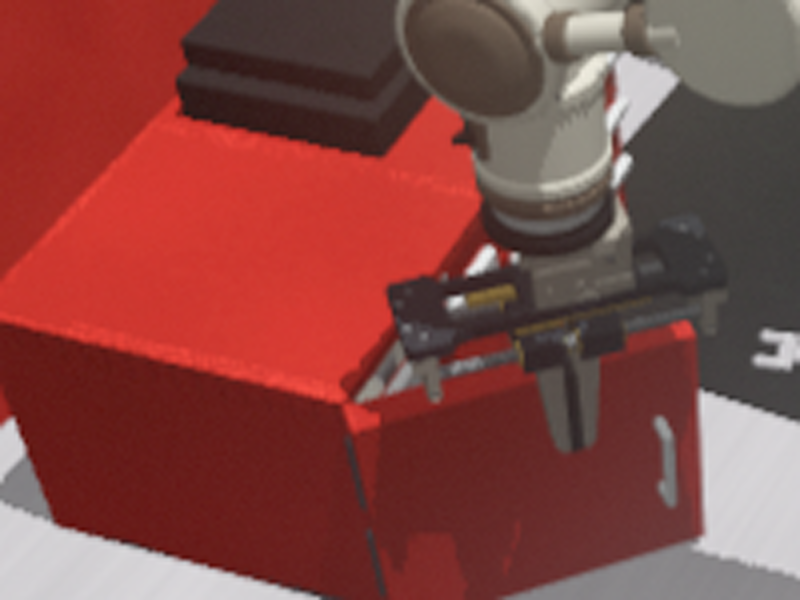

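View pics/top21c.png

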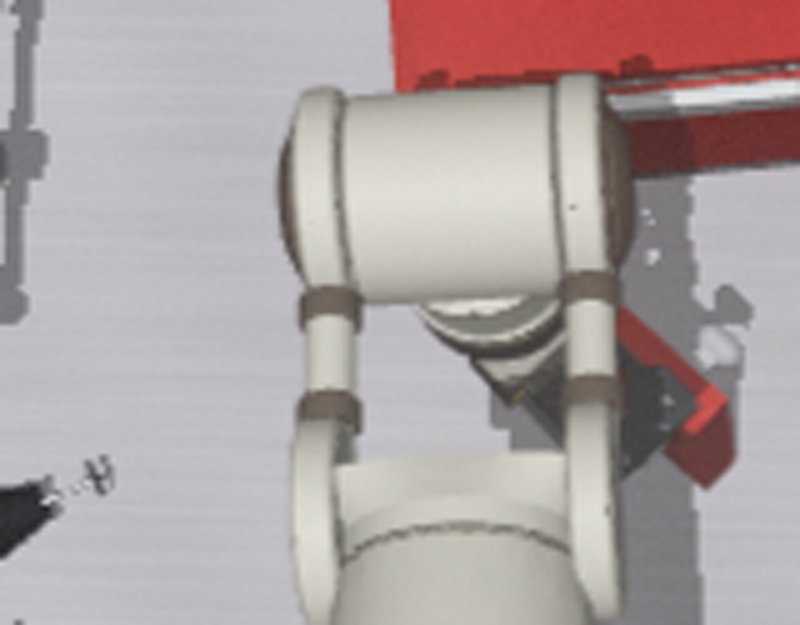

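The door follows well and is about half shut. Continuing on the arc to near the catch.

```bash
python3 -m inch '{"grip":[1,1,1,1,1,1,1,1,1,1],"translation":[[-0.2,0.1,-1.3],[-0.3,0.1,-2.6],[-0.3,0.1,-4],[-0.2,0.1,-5.3],[0.1,0.1,-6.6],[0.5,0.1,-7.9],[0.7,0.1,-8.6],[1,0.1,-9.2],[1.3,0.1,-9.8],[1.3,0.1,-9.8]],"turn":[-0.1,-0.2,-0.3,-0.4,-0.5,-0.6,-0.65,-0.7,-0.75,-0.75]}'
python3 - <<'E'
from h import *
s=telemetry.state();R=np.array(s['orientation']);p0=np.array(s['tcp_pos']);print(p0,s['force'])
cy=np.arctan2(R[1,0],R[0,0]);th0=.15
print(cy)
for th in (.15,.1,.05,0):
    a=np.array([0,.110])+.13*np.array([-np.sin(th),-np.cos(th)])+.034*np.array([-np.cos(th),np.sin(th)])
    q=chest(*a);d=R.T@(np.array([*q,.165])-p0)*100
    print(round(th,2),d.round(2),'turn',round(-(th0-th),2))
E
```

```text
time_s: 43.87
tcp_pos: [0.6302, 0.1102, 0.1647]
orientation: [[0.036, 0.001, -0.999], [0.999, 0.0, 0.036], [0.0, -1.0, -0.001]]
force: [0.2, 0.2, -0.1]
opening: 0.006
[0.63023102 0.11020789 0.16465059] [ 0.21186063  0.15850988 -0.14865857]
1.535016018732315
0.15 [-0.07 -0.03  0.1 ] turn -0.0
0.1 [-0.22 -0.03 -0.56] turn -0.05
0.05 [-0.34 -0.03 -1.22] turn -0.1
0 [-0.42 -0.03 -1.88] turn -0.15
```

```bash
python3 -m inch '{"grip":[1,1,1,1,1,1,1,1],"translation":[[-0.1,0,-0.3],[-0.2,0,-0.6],[-0.3,0,-0.9],[-0.3,0,-1.2],[-0.4,0,-1.4],[-0.4,0,-1.6],[-0.4,0,-1.7],[-0.4,0,-1.7]],"turn":[-0.03,-0.06,-0.09,-0.11,-0.13,-0.15,-0.15,-0.15]}'; python3 -m inch '{"grip":[1,1,1],"translation":[[0,0,-0.1],[0,0,-0.2],[0,0,-0.2]],"turn":[0,0,0]}'; python3 -m inch '{"grip":[1,1,1],"translation":[[0,0,-0.1],[0,0,-0.2],[0,0,-0.2]],"turn":[0,0,0]}'
```

```text
time_s: 44.53
tcp_pos: [0.6445, 0.1062, 0.1645]
orientation: [[-0.113, -0.005, -0.994], [0.994, 0.0, -0.113], [0.001, -1.0, 0.005]]
force: [-6.8, 0.0, 2.8]
opening: 0.005
time_s: 44.78
tcp_pos: [0.6474, 0.106, 0.1645]
orientation: [[-0.113, -0.002, -0.994], [0.994, -0.0, -0.113], [-0.0, -1.0, 0.002]]
force: [-3.9, -1.7, 0.5]
opening: -0.001
time_s: 45.03
tcp_pos: [0.6508, 0.106, 0.1645]
orientation: [[-0.114, 0.0, -0.993], [0.993, 0.0, -0.114], [0.0, -1.0, -0.0]]
force: [-2.0, -0.6, 0.8]
opening: 0.005
```

The force peaked near 7 N and then dropped, so the catch is snapping. I'll press to the stop.

```bash
python3 -m inch '{"grip":[1,1,1],"translation":[[0,0,-0.1],[0,0,-0.2],[0,0,-0.2]],"turn":[0,0,0]}'; python3 -m inch '{"grip":[1,1,1],"translation":[[0,0,-0.1],[0,0,-0.2],[0,0,-0.2]],"turn":[0,0,0]}'; python3 -m inch '{"grip":[1,1,1],"translation":[[0,0,-0.1],[0,0,-0.2],[0,0,-0.2]],"turn":[0,0,0]}'
```

```text
time_s: 45.28
tcp_pos: [0.6508, 0.106, 0.1645]
orientation: [[-0.115, -0.005, -0.993], [0.993, -0.001, -0.115], [0.0, -1.0, 0.005]]
force: [-10.4, -3.3, 4.8]
opening: 0.0
time_s: 45.53
tcp_pos: [0.6508, 0.106, 0.1645]
orientation: [[-0.115, -0.01, -0.993], [0.993, -0.001, -0.115], [-0.0, -1.0, 0.01]]
force: [-19.3, -4.2, 9.2]
opening: 0.002
time_s: 45.78
tcp_pos: [0.6508, 0.106, 0.1646]
orientation: [[-0.115, -0.016, -0.993], [0.993, -0.002, -0.115], [-0.0, -1.0, 0.016]]
force: [-27.1, -5.4, 14.3]
opening: 0.004
```

Hard stop. Backing away, then a check in both views.

```bash
python3 -m inch '{"grip":[1,1,1,1,1,1,1,1,1,1,1,1,1,1,1],"translation":[[0,0,1],[0,0,3],[0,0,5],[0,0,8],[0,-3,11],[0,-6,14],[0,-9,17],[0,-12,20],[0,-14,22],[0,-14,22],[0,-14,22],[0,-14,22],[0,-14,22],[0,-14,22],[0,-14,22]],"turn":[0,0,0,0,0,0,0,0,0,0,0,0,0,0,0]}'
python3 - <<'E'
from h import *
im=cams.capture('side');cv2.imwrite('pics/side22.png',im);crop(im,120,130,320,280,4,f'pics/side22c.png')
t=cams.capture('top');cv2.imwrite('pics/top22.png',t);crop(t,210,100,370,220,5,'pics/top22c.png')
go(.5,.1,.3)
E
```

```text
time_s: 47.03
tcp_pos: [0.438, 0.0813, 0.3032]
orientation: [[-0.115, -0.003, -0.993], [0.993, 0.0, -0.115], [0.001, -1.0, 0.003]]
force: [0.8, 0.3, 0.2]
opening: 0.005
t 47.13 tcp [0.4381 0.0813 0.3037] yaw 1.686 cm [ 1.15  0.36 -6.37] turn 0 |F| [-0.8  0.4  0.1] open 0.008 j [-0.09 -0.23  1.82  0.    1.56 -1.77]
```

View pics/side22.png

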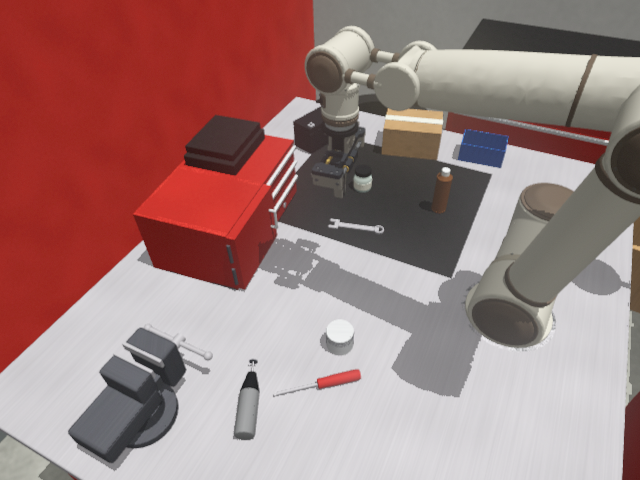

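View pics/side22c.png

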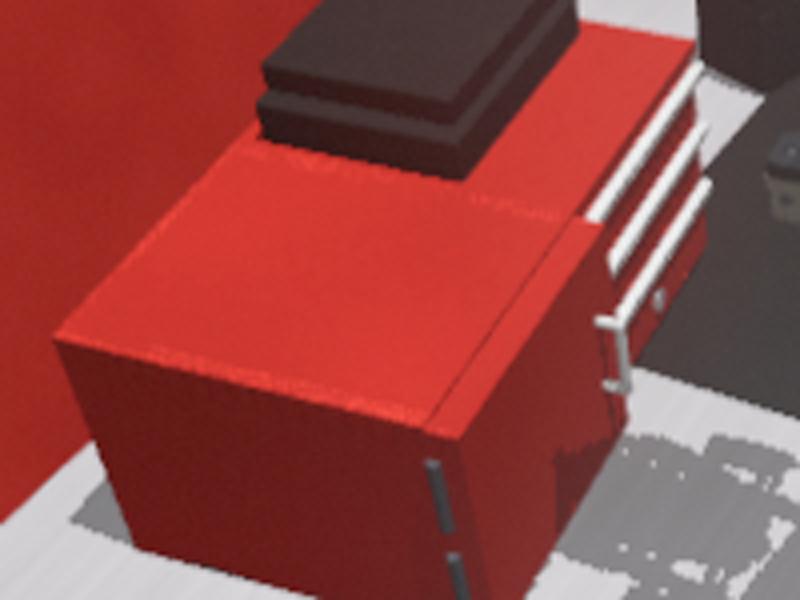

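View pics/top22.png

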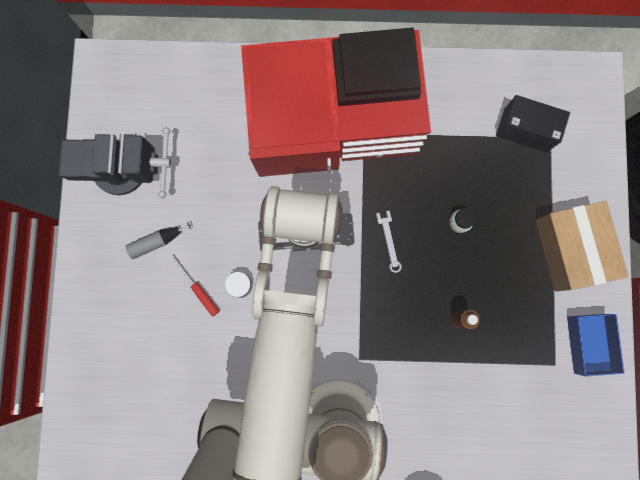

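The door is shut with an even seam (side crop (430,425) to (575,220)). No white cans are left on the bench, and the jar, wrench, piston, rotary tool, screwdriver and brown can haven't moved. The robot touches nothing, so I hand in.

```bash
python3 -c "
from cell import sign_off
print(sign_off())"
```

```text
the job is handed in; nothing more can be done
None
```

The job is done and handed in at about 47 s. There were four cans on the bench, two wide and two slim. They stand upright in wells wide0, wide1, slim0 and slim1.

- **Rack:** I pushed it by the lip. The resistance rose to about 4 N, dropped away, and then the end stop held at about 24 N, so it is home.
- **Door:** The catch peaked at about 7 N and snapped over, and the door then held at a hard stop at about 27 N.
- **Last pictures:** The door is flush with an even seam, no white cans are left on the bench, and the other items look unmoved. The cans can't be seen behind the shut door; they were last seen from the side, after the rack was loaded and partway through pushing it in.
- **Disagreement:** The side camera sat about 1–2 pixels off its predictions. The cans and the rack were off by the same amount, so I ignored it, and every can went in without contact force.

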